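# Lock out the bench supply and stack a power module in its nest

### The arm

A 7-joint arm with a two-finger parallel gripper is mounted at the origin on the work surface. World frame = base frame: x ahead of the robot, y to its left, z up, the work surface at z = 0. Lengths are in m, angles in rad, forces in N, time in s.
With the tool pointing down it reaches from about 0.4 to 0.875 m from the base axis. Payload 19.3 kg.
Tool frame: the origin (TCP) lies at the very end of the fingers, on their centre line; the grasp point (between the pads) lies 19 mm behind it; z points along the fingers, y is the line along which they close (so a half turn about z gives the same grasp; the last joint's range is limited). The gripper opens to 85 mm and grips with 20 to 120 N. Pads are 22 mm wide; open, the fingers measure 114 mm over their backs; the gripper's body (76 mm by 85 mm) begins 54 mm behind the grasp point. The pads swing forward as they close: fully open they stand 13 mm farther back than shut.
Start: joints at [1.135, 0.521, -0.036, 1.599, 0.021, 1.021, -0.113], TCP at [0.224, -0.584, 0.231] pointing down, gripper open.
Joint ranges: [-2.91, 2.91], [-0.3, 2.13], [-1.5, 1.42], [0.17, 2.43], [-1.26, 4.41], [0.16, 1.93], [-2.52, 2.52]. Speed limits (rad/s): [1.89, 1.89, 2.39, 2.39, 3.01, 3.01, 3.01].

### API

Orientations are given as [roll, pitch, yaw] about the fixed x, y, z axes, in that order (R = Rz(yaw) Ry(pitch) Rx(roll)).
In Python, from workcell import bot gives the robot as it stands.
- The arm moves only by the tool servo_tool, never from a script. Its argument "plan" is a list of rows, each a list of 7 numbers: the finger opening in cm, from 0 to 8.54, then the shift along the tool's x, y, z in cm, then the turn, a rotation vector about the tool's x, y, z in degrees. In form: [[fingers, x, y, z, wx, wy, wz], ...]. A call has 1 to 10 rows; each row is the pose to reach, as a shift and turn from the pose commanded when the call began, along the tool's axes at that moment; what a row does not reach only later rows make up. A row lasts 1/10 s, in which the tool goes at most 50 mm and 8.59 degrees, less where a joint would pass 70% of its speed; a pose out of reach is approached as far as the arm can. A call with a gripper value outside its range is refused whole. The fingers move at their own pace and stop on an object; "force" is the grip in N (left out, the last holds). Time passes only in rows, so rows that repeat a pose let the fingers close. It gives the time, the measured TCP pose, the force, the opening and the grip force at its end, in the units of the state.
- bot.observe(): the state, without advancing time (a new reading comes with each control period).
- bot.grab_frame(name): name is "scene" or "top" or "wrist"; returns a dict with "frame" (420x560x3 uint8, blue, green, red), "mtx" (3x3 intrinsics, pixels), "k1" (the pictures are not rectified: a ray, as slopes to the right and down, at radius r is drawn at 1 + k1 r^2 times it, then the intrinsics apply), "R" (3x3) and "t" (3): a world point X has camera coordinates R X + t; the wrist camera has in their place "T_tool_cam" (4x4, takes a point from camera to tool coordinates, whose origin is the TCP and whose axes are the flange's). Camera axes: x right, y down, z forward; pixel columns grow to the right and rows downward; lengths in m; the calibration is good to about 2 mm. A picture is of the moment at which its call begins: read the wrist's pose just before it. There is no depth.
- bot.job_done(): hands the job in; it is judged then, once.
The state is a dict: "clock": time; "qpos": joint angles; "qd": joint speeds; "joint_efforts": joint torques, N m; "position": TCP position; "tool_rot": TCP orientation; "force": force on the tool from outside, world axes, zero at the start; "moment": the same for the moment, N m; "grip_width": finger opening in m; "finger_force": force on a finger pad.
Only numpy, scipy, OpenCV 4.12 (cv2) and the standard library are available. Lean on these libraries where they do the work, as an engineer would, in place of code of your own. Each camera call takes 0.05 s, during which the arm holds its last target. There are 200 camera calls.

### The job

Make the bench supply safe first: turn the red isolator handle fully to off and only then swing its lockout hasp fully out, leaving both so. Then build the module squarely inside the nest's corner guides: the red housing flat on the pocket floor, every blue spacer that is on the bench on top of it (in any order), and the round aluminium disc last, lying flat and centred on top, all right way up. Leave the other things on the bench where they are.

Things in the scene. Friction and masses are not known exactly. Their poses are not given: they have to be found in the camera images.
- handle (a joint): red rotary isolator handle on top of the isolator box; angle in rad, seen from above it turns clockwise as the value grows; near 0 is ON, 1.40 (end stop) is fully OFF. It stays where it is left; turning takes about 0.15 N m
- handle_grip (a point): a point on the handle's vertical turning axis, half-way up its grip bar (90 mm above the bench). The bar is 74 mm long, 16 mm wide, 34 mm high and lies along this point's x axis (a white mark at its +x end); the point turns with the handle
- isolator: grey isolator box fixed to the bench, 170 x 130 mm, with a yellow top plate, its top 60 mm above the bench; origin under its centre, z up, -x the side with the hasp
- hasp (a joint): lockout hasp on the isolator's top, at the box's edge on the robot's side; angle in rad, near 0 lies in along the edge, 1.30 (end stop) is fully swung out, towards the robot; seen from above it turns anticlockwise as the value grows. It stays where it is left; light friction (about 1 N at the tab). Nothing latches it to the handle, but it must not be swung out while the handle is on
- hasp_tab (a point): centre of the red upright tab near the free end of the steel hasp blade, 89 mm above the bench. The tab is 28 mm long (along this point's y, which points away from the hinge), 10 mm thick (along x) and 30 mm high; the blade is 6 mm thick and 14 mm wide. The point turns with the hasp
- hasp_hinge (a point): a point on the hasp's vertical hinge axis, level with the tab's centre, 66 mm from it
- nest_floor (a point): centre of the assembly nest's pocket floor, the top of a black pad 56 mm square, 30 mm above the bench; x and y parallel to the pocket's sides, z up. Four L-shaped corner guides bound a pocket 69 mm square; they reach 48 mm above the floor, with blue flared lead-ins up to 57 mm, and leave a gap at least 43 mm wide in the middle of each side for the fingers
- nest: the assembly nest, fixed to the bench: aluminium plate 110 mm square and 12 mm thick carrying the pad and the 6 mm thick corner guides; origin under its centre, axes as the pocket's
- housing_c (a point): centre (half-way up) of the red module housing, a solid block 64 x 64 mm, 22 mm high, with a black and copper contact face on top; x and y parallel to its sides, z up. It goes into the nest first
- disc_c (a point): centre (half-way up) of the round aluminium heat-sink disc, 64 mm in diameter, 12 mm thick, darker round face on top; z up. It goes on last; the corner guides do not centre it closely
- spacer1_c (a point): centre (half-way up) of blue insulating spacer 1, a solid plate 64 x 64 mm, 8 mm thick, with a white dot and four brass dots on top; x and y parallel to its sides, z up. Two to four spacers are present, all alike
- spacer2_c (a point): centre (half-way up) of blue insulating spacer 2, a solid plate 64 x 64 mm, 8 mm thick, with a white dot and four brass dots on top; x and y parallel to its sides, z up. Two to four spacers are present, all alike
- spacer3_c (a point): centre (half-way up) of blue insulating spacer 3, a solid plate 64 x 64 mm, 8 mm thick, with a white dot and four brass dots on top; x and y parallel to its sides, z up. Two to four spacers are present, all alike
- spacer4_c (a point): centre (half-way up) of blue insulating spacer 4, a solid plate 64 x 64 mm, 8 mm thick, with a white dot and four brass dots on top; x and y parallel to its sides, z up. Two to four spacers are present, all alike
- coffee: blue coffee cup with a grey lid, 82 mm across, 104 mm high: a bystander, to be left alone; origin at its underside
- spool: steel solder spool, 60 mm across, 50 mm high: a bystander, to be left alone; origin at its underside
- meter: yellow multimeter lying flat, 160 x 80 x 36 mm: a bystander, to be left alone; origin at its underside
- driver: screwdriver lying on the bench: a bystander, to be left alone; origin at its underside (handle end to -x)
- tape: roll of black tape lying flat, 90 mm across, 22 mm high: a bystander, to be left alone; origin at its underside
- spanner: spanner lying on the bench: a bystander, to be left alone; origin at its underside (handle end to -x)

How it is judged:
On the way, in this order (a step that is already met when the one before it is completed fails the run):
1. the isolator handle is turned off (value of joint handle above 1.25 rad), for 0.2 s.
2. the lockout hasp is swung out, the handle still off (value of joint handle above 1.25 rad and value of joint hasp above 1.1 rad), for 0.2 s.
3. the housing lies flat and square on the pocket floor (horizontal distance between housing_c and nest_floor below 0.006 m and angle between housing_c's own z axis and vertical below 0.06 rad and (angle between the x axis of housing_c and the x axis of nest_floor, either way round below 0.09 rad or angle between the x axis of housing_c and the y axis of nest_floor, either way round below 0.09 rad) and z of housing_c in the frame of nest_floor between 0.008 and 0.014 m), for 0.2 s.
4. every spacer lies flat and square on the housing inside the guides (all of step 3 and horizontal distance between each of spacer1_c, spacer2_c, spacer3_c, spacer4_c and nest_floor below 0.006 m and angle between each of spacer1_c, spacer2_c, spacer3_c, spacer4_c's own z axis and vertical below 0.06 rad and (angle between the x axis of spacer1_c and the x axis of nest_floor, either way round below 0.09 rad or angle between the x axis of spacer1_c and the y axis of nest_floor, either way round below 0.09 rad) and z of spacer1_c in the frame of nest_floor between 0.0235 and 0.053 m and (angle between the x axis of spacer2_c and the x axis of nest_floor, either way round below 0.09 rad or angle between the x axis of spacer2_c and the y axis of nest_floor, either way round below 0.09 rad) and z of spacer2_c in the frame of nest_floor between 0.0235 and 0.053 m and (angle between the x axis of spacer3_c and the x axis of nest_floor, either way round below 0.09 rad or angle between the x axis of spacer3_c and the y axis of nest_floor, either way round below 0.09 rad) and z of spacer3_c in the frame of nest_floor between 0.0235 and 0.053 m and (angle between the x axis of spacer4_c and the x axis of nest_floor, either way round below 0.09 rad or angle between the x axis of spacer4_c and the y axis of nest_floor, either way round below 0.09 rad) and z of spacer4_c in the frame of nest_floor between 0.0235 and 0.053 m), for 0.2 s.
5. the disc lies flat and centred on top of all the spacers (horizontal distance between disc_c and nest_floor below 0.006 m and angle between disc_c's own z axis and vertical below 0.06 rad and z of disc_c in the frame of spacer1_c above 0.007 m and z of disc_c in the frame of spacer2_c above 0.007 m and z of disc_c in the frame of spacer3_c above 0.007 m and z of disc_c in the frame of spacer4_c above 0.007 m and z of disc_c in the frame of nest_floor below 0.063 m), for 0.2 s.
At the end, for the whole second after the job is handed in: handle beyond 1.25 rad, hasp beyond 1.1 rad; housing on the pocket floor and all spacers on it within 6 mm of the pocket centre, level within 0.06 rad, square within 0.09 rad (any quarter turn); disc within 6 mm of the centre, level, on top of all spacers; all right way up (all of step 2 and all of step 4 and all of step 5); the robot touches nothing.
It fails at once if the hasp is swung out while the handle is still on (value of joint hasp above 0.5 rad and value of joint handle below 1 rad).
It fails at once if a bystander is pushed away by more than 4 cm (distance of any of coffee, spool, meter, driver, tape, spanner from where it was at the start of the episode above 0.04 m).
It fails at once if the coffee cup is tipped (angle between coffee's own z axis and vertical above 0.5 rad).
Of spacer1, spacer2, spacer3, spacer4 only 2 to 4 are there at a start; the rules pass over those that are not, and their reading is None.
At some moment in a run one of spacer1, spacer2, spacer3, spacer4, disc may be knocked a few centimetres aside while the robot is not near it.
Once in a run the grip may slacken for a moment while it holds something.
It also fails if it takes over 210 s, if anything falls off the work surface, if the arm or the gripper's body presses on something with over 40 N, if the wrist force passes 120 N, or if a joint passes its speed limit or range.

## Working session

There is one attempt and no reset: what is moved stays moved. The work goes in short steps, Python scripts to look and compute and a tool call to move; the robot and the scene stay as the last step left them, time stands still between calls to the robot, and variables do not carry over. Pictures are saved under pics/ and viewed, at most 14 in all, crops included, and the job is handed in when it is done.

Besides the shell and the picture viewer there is one more tool, called as name([rows], argument=value, ...), one row to a line, values as JSON. servo_tool: Moves the arm, as the interface text tells. Its arguments: {"type":"object","properties":{"plan":{"type":"array","items":{"type":"array","items":{"type":"number"}}},"force":{"type":"number"}},"required":["plan"]}

```bash
ls; mkdir -p pics; cat > h.py <<'E'
import numpy as np, cv2
from workcell import bot
from scipy.spatial.transform import Rotation as Ro
def grab(n):
    s=bot.observe(); g=bot.grab_frame(n)
    if n=="wrist":
        T=np.eye(4);T[:3,:3]=Ro.from_euler('xyz',s['tool_rot']).as_matrix();T[:3,3]=s['position']
        C=T@g['T_tool_cam']; g['R']=C[:3,:3].T; g['t']=-C[:3,:3].T@C[:3,3]
    g['d']=np.array([g['k1'],0,0,0,0],float); g['R']=np.array(g['R']);g['t']=np.array(g['t']).ravel();g['mtx']=np.array(g['mtx'])
    return g
def ray(g,uv):
    p=np.asarray(uv,float).reshape(-1,1,2)
    n=cv2.undistortPoints(p,g['mtx'],g['d']).reshape(-1,2)
    return -g['R'].T@g['t'], np.c_[n,np.ones(len(n))]@g['R']
def onz(g,uv,z):
    c,d=ray(g,uv); return c+d*((z-c[2])/d[:,2])[:,None]
def proj(g,X):
    return cv2.projectPoints(np.asarray(X,float).reshape(-1,3),cv2.Rodrigues(g['R'])[0],g['t'],g['mtx'],g['d'])[0].reshape(-1,2)
E
python3 - <<'E'
from h import *
s=bot.observe();print({k:np.round(v,3) for k,v in s.items()})
for n in ("scene","top"):
    g=grab(n);print(n,-g['R'].T@g['t'],g['R'][2],g['mtx'][0],g['k1'])
    cv2.imwrite(f"pics/{n}0.png",cv2.resize(g['frame'],(800,600)))
E
```

```text
pics
{'clock': np.float64(0.0), 'qpos': array([ 1.135,  0.522, -0.036,  1.6  ,  0.021,  1.021, -0.113]), 'qd': array([-0.   , -0.001,  0.001, -0.002, -0.001, -0.001, -0.001]), 'joint_efforts': array([ 2.0000e-03, -9.2710e+01,  1.9800e+00, -3.6992e+01,  1.8000e-02,
        8.0000e-03,  0.0000e+00]), 'position': array([ 0.223, -0.583,  0.231]), 'tool_rot': array([-3.14 ,  0.   ,  0.366]), 'force': array([ 0.081, -0.106, -0.094]), 'moment': array([-0.038,  0.025,  0.008]), 'finger_force': np.float64(0.0), 'grip_width': np.float64(0.086)}
scene [ 1.09415343 -0.75473909  0.81432607] [-0.4585461   0.62222629 -0.63448398] [530.91637592   0.         281.76577666] -0.18648744598624112
top [ 0.41359768 -0.05296497  1.26048842] [ 1.36154045e-01  8.95171083e-04 -9.90687274e-01] [418.06489048   0.         282.04260967] 0.02870087756413612
```

View pics/top0.png

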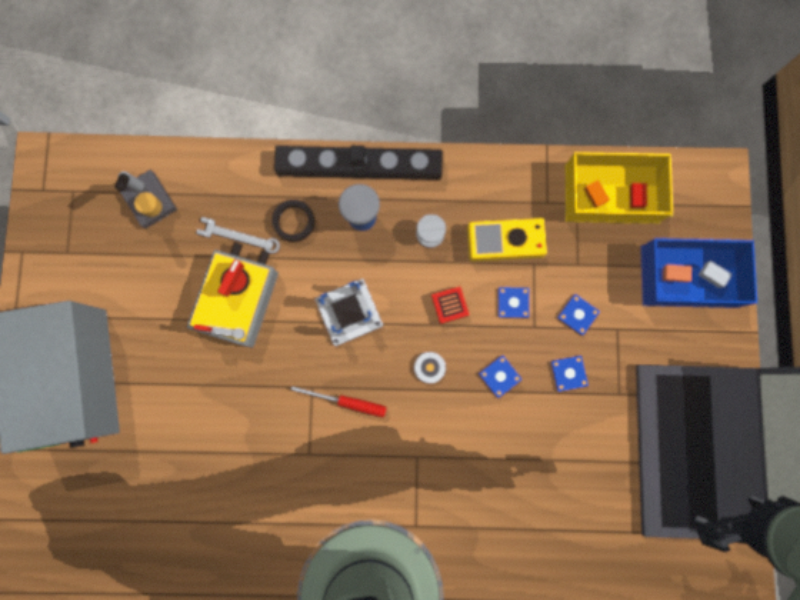

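View pics/scene0.png

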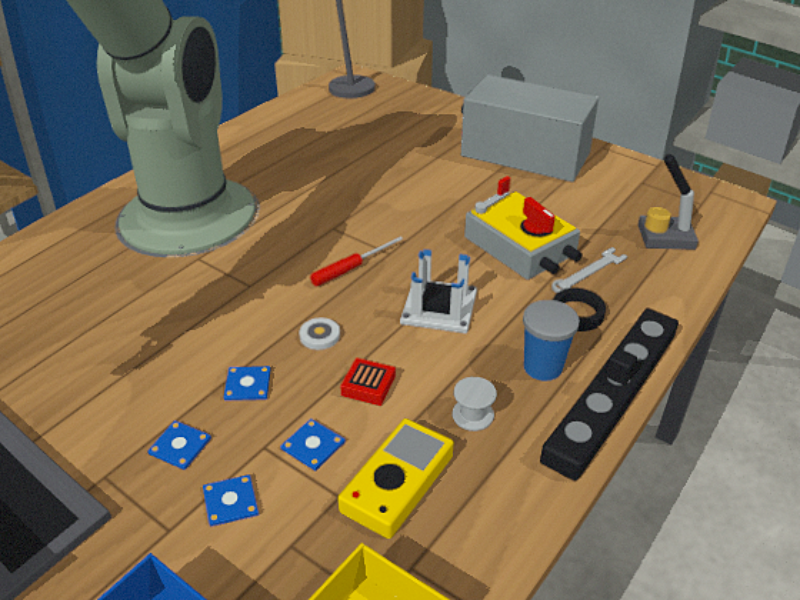

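The top view (800x600) shows four spacers at (513,302), (578,314), (500,376) and (570,373). The housing is at (451,305), the disc at (429,367), the nest at (349,312), and the isolator at (233,298) with the red handle near (234,278). The hasp lies along the isolator's lower edge, with its tab near (203,328). The scene view agrees.

```bash
cat >> h.py <<'E'
K3=np.ones((3,3),np.uint8)
def masks(im):
    h=cv2.cvtColor(im,cv2.COLOR_BGR2HSV); H,S,V=cv2.split(h)
    m=dict(blue=(H>105)&(H<130)&(S>150)&(V>70), red=((H<7)|(H>174))&(S>170)&(V>90),
           yellow=(H>22)&(H<34)&(S>170)&(V>110))
    return {k:v.astype(np.uint8)*255 for k,v in m.items()}
def blobs(m,amin,close=0):
    if close: m=cv2.morphologyEx(m,cv2.MORPH_CLOSE,np.ones((close,close),np.uint8))
    return [c for c in cv2.findContours(m,cv2.RETR_EXTERNAL,cv2.CHAIN_APPROX_NONE)[0] if cv2.contourArea(c)>=amin]
def rect(g,c,z):
    X=onz(g,c.reshape(-1,2),z)[:,:2]
    (cx,cy),(w,h),a=cv2.minAreaRect((X*1000).astype(np.float32))
    return np.array([cx/1000,cy/1000]),(round(w),round(h)),round(a,1)
E
python3 - <<'E'
from h import *
g=grab("top");im=g['frame'];m=masks(im)
for n,z in (("blue",.008),("red",.022),("yellow",.06)):
    for c in blobs(m[n],15,5 if n!="red" else 3):
        u=c.reshape(-1,2).mean(0)
        p,s,a=rect(g,c,z)
        if u[0]<460 : print(n,np.round(u),p.round(4),s,a, round(float(np.hypot(*p)),3))
# disc, nest
for nm,uv,z in (("disc",(300,257),.012),("nest",(244,217),.03),("handle",(164,195),.107)):
    print(nm,onz(g,[uv],z).round(3))
crop=im[170:250,120:280]; cv2.imwrite("pics/iso.png",cv2.resize(crop,(800,400),interpolation=cv2.INTER_CUBIC))
E
```

```text
blue [350. 263.] [ 0.4376 -0.2565] (60, 59) 39.2 0.507
blue [398. 261.] [ 0.448  -0.4002] (60, 59) 13.0 0.601
blue [404. 220.] [ 0.5712 -0.4207] (60, 60) 53.2 0.709
blue [359. 211.] [ 0.5938 -0.2844] (59, 54) 0.0 0.658
red [253. 284.] [0.3715 0.0279] (99, 24) 77.5 0.373
red [315. 213.] [ 0.5844 -0.1493] (65, 64) 18.5 0.603
red [163. 196.] [0.6232 0.3079] (50, 67) 34.6 0.695
red [446. 136.] [ 0.8291 -0.5484] (27, 48) 88.6 0.994
yellow [161. 205.] [0.5848 0.3007] (115, 151) 74.5 0.658
yellow [355. 167.] [ 0.7181 -0.262 ] (79, 157) 4.5 0.764
yellow [433. 131.] [ 0.834  -0.4931] (218, 148) 89.9 0.969
disc [[ 0.453 -0.108  0.012]]
nest [[0.566 0.061 0.03 ]]
handle [[0.613 0.279 0.107]]
```

View pics/iso.png

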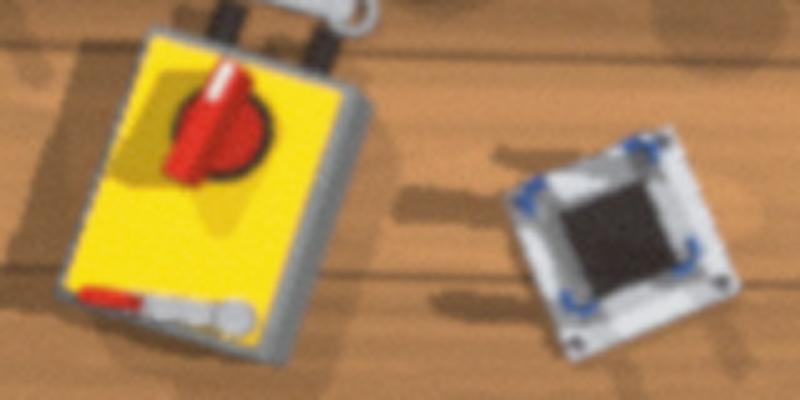

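The crop shows the bar with its white end at (227,75) and its other end at (185,170). The hasp's tab is at (110,298) with the hinge at (237,318), and the nest centre is near (620,240). The measured sizes match the ones given. Next I'll work out the move.

```bash
cat >> h.py <<'E'
def go(p,yaw,s=None):
    """tool-axis shift (cm) and turn about tool z (deg) to world pose, tool down, yaw deg (nearest of half turns not chosen)"""
    s=s or bot.observe(); R=Ro.from_euler('xyz',s['tool_rot'])
    d=R.inv().apply(np.array(p)-s['position'])*100
    T=R.inv()*Ro.from_euler('xyz',[np.pi,0,np.radians(yaw)])
    return d.round(2),T.as_rotvec(degrees=True).round(2)
E
python3 - <<'E'
from h import *
print(go((.60,.26,.30),156)); print(np.round(bot.grab_frame("wrist")['T_tool_cam'],3))
E
```

```text
(array([ 65.33, -65.3 ,  -6.86]), array([-3.0000e-02, -5.0000e-02, -1.3504e+02]))
[[ 0.    -0.945 -0.327  0.085]
 [ 1.     0.    -0.     0.001]
 [ 0.    -0.327  0.945 -0.142]
 [ 0.     0.     0.     1.   ]]
```

servo_tool([
  [8.5, 32, -32, -7, 0, 0, -60],
  [8.5, 32, -32, -7, 0, 0, -60],
  [8.5, 32, -32, -7, 0, 0, -60],
  [8.5, 32, -32, -7, 0, 0, -60],
  [8.5, 32, -32, -7, 0, 0, -60],
  [8.5, 32, -32, -7, 0, 0, -60],
  [8.5, 32, -32, -7, 0, 0, -60],
  [8.5, 32, -32, -7, 0, 0, -60],
  [8.5, 32, -32, -7, 0, 0, -60],
  [8.5, 32, -32, -7, 0, 0, -60],
], force=60)

```text
clock: 1.2
position: [0.41, -0.1656, 0.3024]
tool_rot: [3.14, -0.001, 1.419]
force: [-0.6, -1.8, 0.1]
grip_width: 0.0849
finger_force: 0.0
```

```bash
python3 -c "
from h import *
print(go((.58,.25,.25),156))"
```

```text
(array([43.65, 10.52,  5.29]), array([ 1.300e-01,  5.000e-02, -7.469e+01]))
```

servo_tool([
  [8.5, 43.6, 10.5, 5, 0, 0, -75],
  [8.5, 43.6, 10.5, 5, 0, 0, -75],
  [8.5, 43.6, 10.5, 5, 0, 0, -75],
  [8.5, 43.6, 10.5, 5, 0, 0, -75],
  [8.5, 43.6, 10.5, 5, 0, 0, -75],
  [8.5, 43.6, 10.5, 5, 0, 0, -75],
  [8.5, 43.6, 10.5, 5, 0, 0, -75],
  [8.5, 43.6, 10.5, 5, 0, 0, -75],
  [8.5, 43.6, 10.5, 5, 0, 0, -75],
  [8.5, 43.6, 10.5, 5, 0, 0, -75],
])

```text
clock: 2.2
position: [0.5798, 0.2496, 0.2495]
tool_rot: [3.14, -0.004, 2.731]
force: [-1.5, -0.8, -1.3]
grip_width: 0.085
finger_force: 0.0
```

```bash
python3 - <<'E'
from h import *
g=grab("wrist"); s=bot.observe(); print(s['position'],s['tool_rot'],s['qpos'])
cv2.imwrite("pics/w1.png",g['frame'])
np.savez("w1.npz",**g)
E
```

```text
[0.57966106 0.2467561  0.24985092] [ 3.14130927e+00 -2.76082110e-03  2.72634585e+00] [ 0.01403127  0.62062424 -0.80147459  1.53503342  0.46460192  1.18668241
  0.28474943]
```

View pics/w1.png

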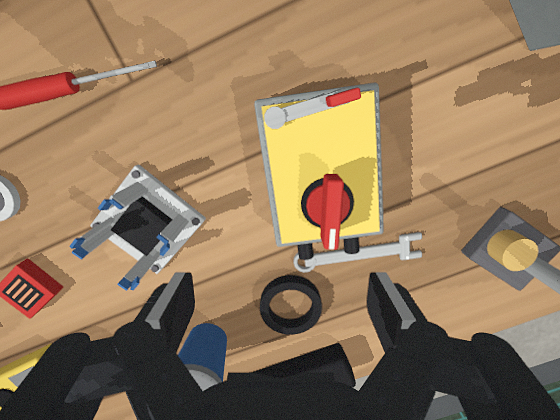

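The wrist view shows the handle bar from (331,177) to (332,247), with its white mark at the lower end. The dark ring is centred near (328,203), the hasp tab is at (344,97), the hinge knob at (275,117), and the nest pad near (143,225).

```bash
python3 - <<'E'
from h import *
g=dict(np.load("w1.npz"));im=g['frame'];m=masks(im)
for c in blobs(m['red'],100,3):
    print(np.round(cv2.minAreaRect(c),1).tolist() if 0 else [np.round(q,1) for q in cv2.minAreaRect(c)],cv2.boundingRect(c))
for nm,uv,z in (("bar top ends",[(331,177),(332,247)],.107),("ring l/r/t/b",[(302,203),(355,203),(328,176)],.062),("tab top",[(344,96)],.104),("hinge",[(275,117)],.07)):
    print(nm,onz(g,uv,z).round(4).tolist())
hsv=cv2.cvtColor(im,cv2.COLOR_BGR2HSV)
blk=((hsv[...,2]<70)).astype(np.uint8)*255; sub=np.zeros_like(blk); sub[165:242,292:366]=blk[165:242,292:366]
c=max(blobs(sub,20),key=cv2.contourArea); 
o=np.vstack([x for x in blobs(sub,10)]).reshape(-1,2); e=cv2.minEnclosingCircle(o.astype(np.float32)); print("ring",e,onz(g,[e[0]],.064))
c=[c for c in blobs(m['yellow'],3000,25)][0]; print("box",rect(g,c,.06))
cv2.imwrite("pics/c1.png",cv2.resize(np.hstack([im[80:260,250:390]]),(560,720)[::1] if 0 else (466,600),interpolation=cv2.INTER_CUBIC))
E
```

```text
[array([ 27.9, 288.3]), array([51.2, 47.1]), np.float64(39.3)] (0, 259, 63, 59)
[array([326.1, 209.6]), array([42.8, 74. ]), np.float64(17.1)] (306, 174, 44, 76)
[array([343.2,  97.2]), array([11.1, 34.9]), np.float64(74.1)] (326, 88, 35, 18)
[array([37.5, 89.7]), array([24.3, 81.1]), np.float64(77.5)] (0, 72, 79, 38)
bar top ends [[0.5813, 0.3015, 0.107], [0.6498, 0.2771, 0.107]]
ring l/r/t/b [[0.6084, 0.2643, 0.062], [0.6322, 0.3189, 0.062], [0.5912, 0.3019, 0.062]]
tab top [[0.5186, 0.3377, 0.104]]
hinge [[0.5116, 0.274, 0.07]]
ring ((334.44232177734375, 212.4423065185547), 37.02046585083008) [[0.63273334 0.29370098 0.064     ]]Traceback (most recent call last):
  File "<stdin>", line 11, in <module>
IndexError: list index out of range
```

```bash
python3 - <<'E'
from h import *
print(go((.617,.290,.13),160.4)); print(go((.617,.290,.077),160.4))
E
```

```text
(array([-1.71,  5.46, 11.98]), array([ 0.02, -0.16, -4.19]))
(array([-1.72,  5.46, 17.28]), array([ 0.02, -0.16, -4.19]))
```

servo_tool([
  [5, -1.7, 5.5, 5, 0, 0, -4.2],
  [5, -1.7, 5.5, 10, 0, 0, -4.2],
  [5, -1.7, 5.5, 12, 0, 0, -4.2],
  [5, -1.7, 5.5, 14, 0, 0, -4.2],
  [5, -1.7, 5.5, 16, 0, 0, -4.2],
  [5, -1.7, 5.5, 17.2, 0, 0, -4.2],
  [5, -1.7, 5.5, 17.2, 0, 0, -4.2],
  [0.5, -1.7, 5.5, 17.2, 0, 0, -4.2],
  [0.5, -1.7, 5.5, 17.2, 0, 0, -4.2],
  [0.5, -1.7, 5.5, 17.2, 0, 0, -4.2],
], force=40)

```text
clock: 3.25
position: [0.6191, 0.2898, 0.0812]
tool_rot: [3.135, 0.002, 2.796]
force: [5.3, 17.5, 0.4]
grip_width: 0.015
finger_force: 46.0
```

servo_tool([
  [0.5, 0, 0, 0, 0, 0, 0],
  [0.5, 0, 0, 0, 0, 0, 0],
  [0.5, 0, 0, 0, 0, 0, 0],
])

```text
clock: 3.55
position: [0.6191, 0.2898, 0.0812]
tool_rot: [3.136, 0.002, 2.796]
force: [6.0, 14.1, -1.0]
grip_width: 0.015
finger_force: 45.6
```

servo_tool([
  [0.5, 0, 0.15, 0, 0, 0, 7.7],
  [0.5, 0, 0.15, 0, 0, 0, 15.4],
  [0.5, 0, 0.15, 0, 0, 0, 23],
  [0.5, 0, 0.15, 0, 0, 0, 31],
  [0.5, 0, 0.15, 0, 0, 0, 38.5],
  [0.5, 0, 0.15, 0, 0, 0, 46],
  [0.5, 0, 0.15, 0, 0, 0, 54],
  [0.5, 0, 0.15, 0, 0, 0, 62],
  [0.5, 0, 0.15, 0, 0, 0, 70],
  [0.5, 0, 0.15, 0, 0, 0, 76],
])

```text
clock: 4.55
position: [0.6191, 0.2901, 0.0812]
tool_rot: [3.14, -0.003, 1.464]
force: [0.2, 4.1, 3.5]
grip_width: 0.0151
finger_force: 43.9
```

servo_tool([
  [0.5, 0, 0, 0, 0, 0, 0],
  [0.5, 0, 0, 0, 0, 0, 2],
  [0.5, 0, 0, 0, 0, 0, 2],
])

```text
clock: 4.85
position: [0.6191, 0.2901, 0.0811]
tool_rot: [3.139, -0.003, 1.438]
force: [-0.6, 5.2, 9.5]
grip_width: 0.0152
finger_force: 48.0
```

```bash
python3 -c "
from h import *
s=bot.observe();print(s['position'],np.degrees(s['tool_rot']),s['force'],s['moment'],s['qpos'].round(2))"
```

```text
[0.61913099 0.29007114 0.08111549] [ 1.79879638e+02 -1.56775049e-01  8.23647089e+01] [-0.61365439  5.17630672  9.47764361] [0.99896327 0.27901066 1.00986736] [-0.28  0.81 -0.4   1.53  0.37  0.88 -0.94]
```

servo_tool([
  [4, 0, 0, 0, 0, 0, 0],
  [4, 0, 0, 0, 0, 0, 0],
  [4, 0, 0, 0, 0, 0, 0],
  [4, 0, 0, -4, 0, 0, 0],
  [4, 0, 0, -8, 0, 0, 0],
  [4, 2, -6, -12, 0, 0, 0],
  [4, 2, -10, -14, 0, 0, 0],
  [4, 2, -10, -14, 0, 0, 0],
  [4, 2, -10, -14, 0, 0, 0],
  [4, 2, -10, -14, 0, 0, 0],
])

```text
clock: 5.85
position: [0.5229, 0.3213, 0.2192]
tool_rot: [3.141, 0.0, 1.434]
force: [0.3, -0.5, -0.5]
grip_width: 0.0399
finger_force: 0.0
```

```bash
python3 - <<'E'
from h import *
g=grab("wrist"); cv2.imwrite("pics/w2.png",g['frame']); np.savez("w2.npz",**g); s=bot.observe(); print(s['position'],s['tool_rot'])
m=masks(g['frame'])
for c in blobs(m['red'],60,3): print(cv2.boundingRect(c), [np.round(q,1) for q in cv2.minAreaRect(c)])
E
```

```text
[0.52315291 0.32096008 0.21864408] [-3.14151301e+00  8.46954378e-04  1.43297783e+00]
(355, 178, 48, 83) [array([377.8, 217.5]), array([46.7, 81.9]), np.float64(9.5)]
(268, 165, 10, 36) [array([272.5, 182.5]), array([35.,  9.]), np.float64(90.0)]
```

View pics/w2.png

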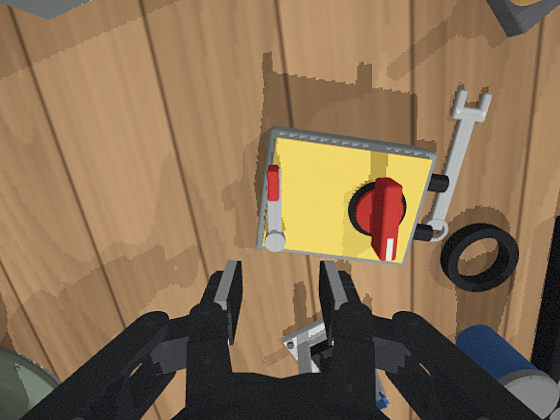

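The handle is now turned across the box: its bar runs (387,180)–(390,260) with the white mark at the lower end. The hasp tab is at (273,183) and its hinge knob at (275,241).

```bash
python3 - <<'E'
from h import *
g=dict(np.load("w2.npz"));g1=dict(np.load("w1.npz"))
print("tab top",onz(g,[(273,166),(273,182),(273,194),(273,201)],.104).round(4).tolist())
print("hinge",onz(g,[(275,241)],.07).round(4), onz(g1,[(275,117)],.07).round(4))
print("bar",onz(g,[(389,179),(390,260)],.107).round(4).tolist())
for p in (.13,.084): print(go((.518,.336,p),84))
E
```

```text
tab top [[0.5227, 0.3568, 0.104], [0.5207, 0.3431, 0.104], [0.5192, 0.3326, 0.104], [0.5183, 0.3263, 0.104]]
hinge [[0.5118 0.2728 0.07  ]] [[0.5116 0.274  0.07  ]]
bar [[0.6184, 0.3331, 0.107], [0.6177, 0.2557, 0.107]]
(array([ 1.43, -0.72,  8.86]), array([-0.01,  0.05, -1.9 ]))
(array([ 1.43, -0.72, 13.46]), array([-0.01,  0.05, -1.9 ]))
```

```bash
python3 - <<'E'
from h import *
g=dict(np.load("w2.npz"));im=g['frame']
h=cv2.cvtColor(im,cv2.COLOR_BGR2HSV)
y=((h[...,0]>20)&(h[...,0]<36)&(h[...,1]>90)&(h[...,2]>100)).astype(np.uint8)*255
for c in blobs(y,3000,25):
    if 240<c[:,0,0].mean()<440: print(rect(g,c,.06),cv2.boundingRect(c))
cv2.imwrite("pics/c2.png",cv2.resize(im[115:275,245:445],(800,640)[:2] if 0 else (750,600),interpolation=cv2.INTER_CUBIC))
print(go((.5202,.340,.13),82.7));print(go((.5202,.340,.081),82.7))
E
```

```text
(array([0.58603802, 0.29953586]), (116, 156), 74.3) (262, 137, 170, 126)
(array([ 1.85, -0.55,  8.86]), array([-0.  ,  0.05, -0.6 ]))
(array([ 1.86, -0.55, 13.76]), array([-0.  ,  0.05, -0.6 ]))
```

View pics/c2.png

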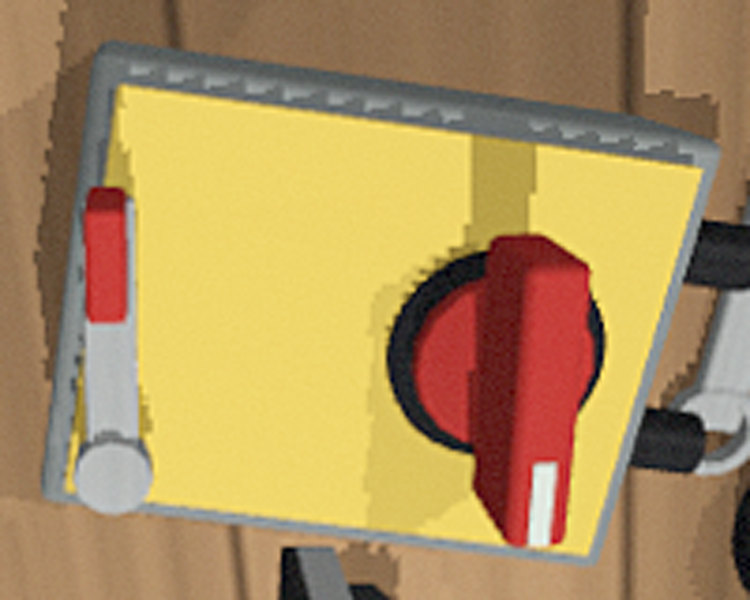

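The crop shows the bar's top face from (555,265) to (538,545), which puts the handle at about 1.38 rad, so it is off. The hasp tab's top is centred at (107,265) and the hinge at (114,478).

servo_tool([
  [4, 1.9, -0.5, 5, 0, 0, -0.6],
  [4, 1.9, -0.5, 9, 0, 0, -0.6],
  [4, 1.9, -0.5, 11, 0, 0, -0.6],
  [4, 1.9, -0.5, 13, 0, 0, -0.6],
  [4, 1.9, -0.5, 13.8, 0, 0, -0.6],
  [4, 1.9, -0.5, 13.8, 0, 0, -0.6],
  [0.2, 1.9, -0.5, 13.8, 0, 0, -0.6],
  [0.2, 1.9, -0.5, 13.8, 0, 0, -0.6],
  [0.2, 1.9, -0.5, 13.8, 0, 0, -0.6],
  [0.2, 1.9, -0.5, 13.8, 0, 0, -0.6],
], force=30)

```text
clock: 6.9
position: [0.52, 0.3417, 0.0822]
tool_rot: [3.141, -0.001, 1.444]
force: [-3.4, 0.5, 8.0]
grip_width: 0.0093
finger_force: 32.1
```

servo_tool([
  [0.2, 0, 0, 0, 0, 0, 0],
  [0.2, 0, 0, 0, 0, 0, 0],
])

```text
clock: 7.1
position: [0.52, 0.3418, 0.0822]
tool_rot: [3.141, -0.001, 1.444]
force: [-3.0, -0.2, 7.8]
grip_width: 0.0088
finger_force: 32.1
```

servo_tool([
  [0.2, -0.07, -0.93, -0.1, 0, 0, -8],
  [0.2, -0.26, -1.85, -0.1, 0, 0, -16],
  [0.2, -0.58, -2.73, -0.1, 0, 0, -24],
  [0.2, -1.02, -3.55, -0.1, 0, 0, -32],
  [0.2, -1.57, -4.31, -0.1, 0, 0, -40],
  [0.2, -2.22, -4.98, -0.1, 0, 0, -48],
  [0.2, -2.95, -5.55, -0.1, 0, 0, -56],
  [0.2, -3.76, -6.02, -0.1, 0, 0, -64],
  [0.2, -3.76, -6.02, -0.1, 0, 0, -64],
])

```text
clock: 8.0
position: [0.4537, 0.3114, 0.0824]
tool_rot: [-3.141, -0.002, 2.567]
force: [-11.9, 3.5, -0.2]
grip_width: 0.0087
finger_force: 31.0
```

servo_tool([
  [0.2, 0, -0.47, 0, 0, 0, -4],
  [0.2, -0.02, -0.93, 0, 0, 0, -8],
  [0.2, -0.02, -0.93, 0, 0, 0, -8],
])

```text
clock: 8.3
position: [0.4519, 0.3079, 0.0832]
tool_rot: [3.132, -0.001, 2.704]
force: [10.5, 25.8, -19.9]
grip_width: 0.0093
finger_force: 62.3
```

The hasp is at its end stop, at about 1.32 rad. I'll release it, rise, and move over the nest to measure it.

servo_tool([
  [4, 0, 0, 0, 0, 0, 0],
  [4, 0, 0.1, 0, 0, 0, 0],
  [4, 0, 0.1, 0, 0, 0, 0],
  [4, 0, 0.1, 0, 0, 0, 0],
  [4, 0, 0.1, -3, 0, 0, 0],
  [4, 0, 0.1, -7, 0, 0, 0],
  [4, 0, 0.1, -12, 0, 0, 0],
  [4, 0, 0.1, -17, 0, 0, 0],
  [4, 0, 0.1, -17, 0, 0, 0],
])

```text
clock: 9.2
position: [0.4523, 0.3064, 0.2581]
tool_rot: [3.135, 0.004, 2.701]
force: [0.2, 1.0, -1.5]
grip_width: 0.0399
finger_force: 0.0
```

```bash
python3 -c "
from h import *
print(go((.552,.10,.25),110))"
```

```text
(array([-17.82, -14.42,   0.8 ]), array([ 0.46,  0.09, 44.74]))
```

servo_tool([
  [8.5, -17.8, -14.4, 0.8, 0, 0, 45],
  [8.5, -17.8, -14.4, 0.8, 0, 0, 45],
  [8.5, -17.8, -14.4, 0.8, 0, 0, 45],
  [8.5, -17.8, -14.4, 0.8, 0, 0, 45],
  [8.5, -17.8, -14.4, 0.8, 0, 0, 45],
  [8.5, -17.8, -14.4, 0.8, 0, 0, 45],
  [8.5, -17.8, -14.4, 0.8, 0, 0, 45],
  [8.5, -17.8, -14.4, 0.8, 0, 0, 45],
])

```text
clock: 10.0
position: [0.5502, 0.0992, 0.2444]
tool_rot: [3.142, -0.0, 1.918]
force: [0.4, 0.7, 0.2]
grip_width: 0.0854
finger_force: 0.0
```

```bash
python3 - <<'E'
from h import *
g=grab("wrist"); cv2.imwrite("pics/w3.png",cv2.resize(g['frame'],(800,600))); np.savez("w3.npz",**g); s=bot.observe(); print(s['position'],s['tool_rot'])
im=g['frame'];h=cv2.cvtColor(im,cv2.COLOR_BGR2HSV)
u=proj(g,[(.566,.061,.03)])[0];print(u)
b=((h[...,2]<60)).astype(np.uint8)*255
for c in blobs(b,300):
    if np.hypot(*(c.reshape(-1,2).mean(0)-u))<60: print(rect(g,c,.03),cv2.boundingRect(c))
m=masks(im)
for c in blobs(m['blue'],20):
    q=c.reshape(-1,2).mean(0)
    if np.hypot(*(q-u))<120: print('blue',q.round(1),onz(g,[q],.084).round(4),cv2.contourArea(c))
E
```

```text
[0.5502203  0.09929367 0.24438982] [ 3.14148831e+00 -1.35027397e-04  1.91835549e+00]
[281.08600669 212.31837718]
(array([0.56633881, 0.06378183]), (54, 59), 24.3) (259, 186, 47, 49)
```

View pics/w3.png

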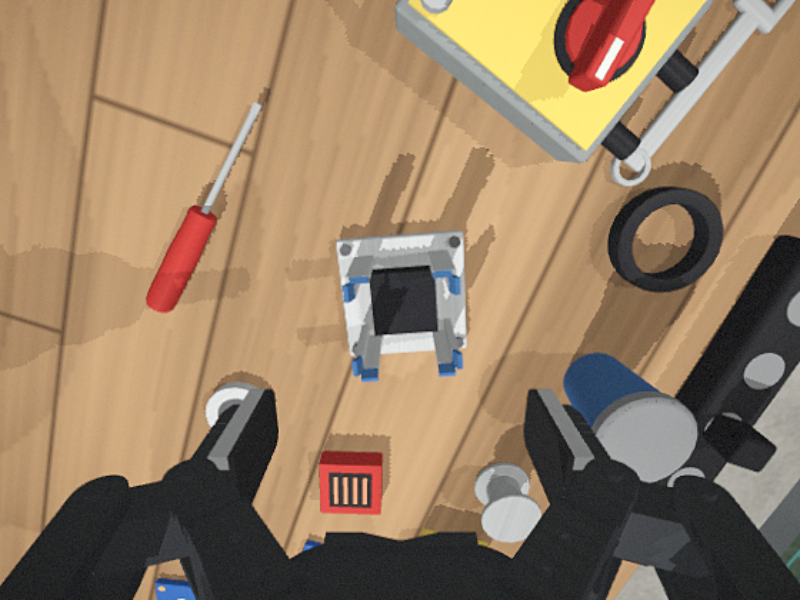

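The wrist view (800 scale) shows the nest pad at (372..437, 266..335) and the flares at (349,288), (453,282), (366,370) and (452,362). The housing is at (351,483).

```bash
cat > nest.py <<'E'
from h import *
g=dict(np.load("w3.npz")); im=g['frame']
h=cv2.cvtColor(im,cv2.COLOR_BGR2HSV)
def flares(g,c0,r):
    h=cv2.cvtColor(g['frame'],cv2.COLOR_BGR2HSV)
    b=((h[...,0]>98)&(h[...,0]<130)&(h[...,1]>90)).astype(np.uint8)*255
    k=np.zeros_like(b); cv2.circle(k,tuple(int(v) for v in c0),r,255,-1); b&=k
    out=[]
    for c in blobs(b,3,3):
        q=c.reshape(-1,2).mean(0); out.append(q)
    return np.array(out)
f=flares(g,(281,225),58); print(f.round(1).tolist()); X=onz(g,f,.083); print(X.round(4).tolist(),X.mean(0))
t=grab("top"); c0=proj(t,[(.566,.063,.083)])[0]; f=flares(t,c0,26); print(f.round(1).tolist()); X=onz(t,f,.083); print(X.round(4).tolist(),X.mean(0))
P=np.array([(337,242),(463,232),(467,345),(352,353)])*.7
X=onz(g,P,.012); print("plate",X.round(4).tolist(), (X[0]+X[2])/2,(X[1]+X[3])/2)
P=np.array([(372,268),(434,265),(437,331),(375,335)])*.7
X=onz(g,P,.03); print("pad",X.round(4).tolist(), X.mean(0), [np.linalg.norm(X[i]-X[i-1]).round(4) for i in range(4)])
d=X[1]-X[0]+X[2]-X[3]; print(np.degrees(np.arctan2(d[1],d[0]))); d=X[0]-X[3]+X[1]-X[2]; print(np.degrees(np.arctan2(d[1],d[0])))
m=masks(t['frame'])
for c in blobs(m['red'],100,3):
    if abs(c[:,0,0].mean()-315)<20: print("housing",rect(t,c,.022))
m=masks(im)
for c in blobs(m['red'],300,9):print("housing w",cv2.boundingRect(c),rect(g,c,.022))
E
python3 nest.py
```

```text
[[254.6, 259.2], [315.6, 254.8], [247.3, 200.2], [313.6, 195.6]]
[[0.5507, 0.017, 0.083], [0.612, 0.0449, 0.083], [0.5223, 0.079, 0.083], [0.5846, 0.1068, 0.083]] [0.56740333 0.06193551 0.083     ]
[[257.2, 221.5], [248.2, 199.2]]
[[0.5476, 0.0179, 0.083], [0.6111, 0.0454, 0.083]] [0.57936751 0.03166341 0.083     ]
plate [[0.4969, 0.0887, 0.012], [0.5955, 0.1336, 0.012], [0.6396, 0.0372, 0.012], [0.5414, -0.0072, 0.012]] [0.56827424 0.06292917 0.012     ] [0.56843873 0.06321769 0.012     ]
pad [[0.5321, 0.082, 0.03], [0.5799, 0.102, 0.03], [0.604, 0.0474, 0.03], [0.5541, 0.0253, 0.03]] [0.56753753 0.06415407 0.03      ] [np.float64(0.0608), np.float64(0.0517), np.float64(0.0597), np.float64(0.0546)]
23.348121660832167
112.51836055586713
housing (array([ 0.58388507, -0.1493373 ]), (65, 64), 17.5)
housing w (223, 316, 44, 44) (array([ 0.58368134, -0.14307465]), (63, 77), 17.7)
housing w (102, 144, 50, 74) (array([0.37543765, 0.02935148]), (104, 25), 77.1)
housing w (396, 0, 62, 64) (array([0.63988934, 0.29844397]), (61, 59), 20.7)
```

```bash
python3 -c "
from h import *
print(go((.584,-.149,.12),107.6))"
```

```text
(array([-24.49,  -5.28,  12.44]), array([ 0.01, -0.01,  2.3 ]))
```

servo_tool([
  [8.5, -24.5, -5.3, 0, 0, 0, 2.3],
  [8.5, -24.5, -5.3, 0, 0, 0, 2.3],
  [8.5, -24.5, -5.3, 0, 0, 0, 2.3],
  [8.5, -24.5, -5.3, 0, 0, 0, 2.3],
  [8.5, -24.5, -5.3, 0, 0, 0, 2.3],
  [8.5, -24.5, -5.3, 4, 0, 0, 2.3],
  [8.5, -24.5, -5.3, 8, 0, 0, 2.3],
  [8.5, -24.5, -5.3, 12, 0, 0, 2.3],
  [8.5, -24.5, -5.3, 12, 0, 0, 2.3],
  [8.5, -24.5, -5.3, 12, 0, 0, 2.3],
], force=60)

```text
clock: 11.1
position: [0.5838, -0.1493, 0.1251]
tool_rot: [-3.141, -0.001, 1.877]
force: [0.3, 0.2, 0.4]
grip_width: 0.085
finger_force: 0.0
```

```bash
python3 - <<'E'
from h import *
g=grab("wrist"); m=masks(g['frame']); s=bot.observe(); print(s['position'],np.degrees(s['tool_rot']))
for c in blobs(m['red'],300,9):print("housing w",cv2.boundingRect(c),rect(g,c,.022))
print(go((.584,-.149,0),107.6))
E
```

```text
[ 0.58443719 -0.14951336  0.12612991] [1.79908385e+02 3.43969776e-02 1.07516041e+02]
housing w (243, 172, 77, 75) (array([ 0.58552307, -0.14931116]), (63, 66), 17.5)
(array([ 0.07, -0.05, 12.61]), array([ 0.09,  0.03, -0.08]))
```

servo_tool([
  [8.5, 0, 0, 4, 0, 0, 0],
  [8.5, 0, 0, 8, 0, 0, 0],
  [8.5, 0, 0, 10.5, 0, 0, 0],
  [8.5, 0, 0, 12.4, 0, 0, 0],
  [8.5, 0, 0, 12.4, 0, 0, 0],
  [5, 0, 0, 12.4, 0, 0, 0],
  [5, 0, 0, 12.4, 0, 0, 0],
  [5, 0, 0, 12.4, 0, 0, 0],
  [5, 0, 0, 12.4, 0, 0, 0],
  [5, 0, 0, 12.4, 0, 0, 0],
], force=60)

```text
clock: 12.15
position: [0.5848, -0.1502, 0.0029]
tool_rot: [3.139, 0.002, 1.875]
force: [-2.1, 0.9, 11.7]
grip_width: 0.0624
finger_force: 64.4
```

servo_tool([
  [5, 0, 0, 0, 0, 0, 0],
  [5, 0, 0, -2, 0, 0, 0],
  [5, 0, 0, -6, 0, 0, 0],
  [5, 0, 0, -10, 0, 0, 0],
  [5, 0, 0, -14, 0, 0, 0],
  [5, 0, 0, -14, 0, 0, 0],
])

```text
clock: 12.75
position: [0.5863, -0.1504, 0.1471]
tool_rot: [3.134, 0.005, 1.875]
force: [0.8, -0.0, -1.7]
grip_width: 0.0625
finger_force: 67.5
```

```bash
python3 -c "
from h import *
s=bot.observe();print(s['grip_width'],s['finger_force'],s['position'])
print(go((.5675,.063,.14),114.2));print(go((.5675,.063,.031),114.2))"
```

```text
0.06251992269170771 67.47251987457275 [ 0.58627719 -0.15041919  0.14713393]
(array([20.93,  4.6 ,  0.65]), array([ 0.43,  0.31, -6.77]))
(array([20.98,  4.51, 11.55]), array([ 0.43,  0.31, -6.77]))
```

servo_tool([
  [5, 20.9, 4.6, 0.5, 0, 0, -6.8],
  [5, 20.9, 4.6, 0.5, 0, 0, -6.8],
  [5, 20.9, 4.6, 0.5, 0, 0, -6.8],
  [5, 20.9, 4.6, 0.5, 0, 0, -6.8],
  [5, 20.9, 4.6, 0.5, 0, 0, -6.8],
  [5, 20.9, 4.6, 0.5, 0, 0, -6.8],
  [5, 20.9, 4.6, 0.5, 0, 0, -6.8],
])

```text
clock: 13.45
position: [0.5649, 0.0623, 0.1358]
tool_rot: [3.141, 0.001, 1.994]
force: [0.2, -0.7, -0.9]
grip_width: 0.0625
finger_force: 67.3
```

```bash
python3 - <<'E'
from h import *
g=grab("wrist"); s=bot.observe(); print(s['position'],np.degrees(s['tool_rot']),s['grip_width'])
print(go((.5675,.063,.033),114.2))
cv2.imwrite("pics/w4.png",g['frame'])
m=masks(g['frame'])
for c in blobs(m['red'],300,9):print(cv2.boundingRect(c),rect(g,c,s['position'][2]-.003+.022))
E
```

```text
[0.56495245 0.06164433 0.13564447] [1.79993656e+02 5.75626992e-02 1.14172494e+02] 0.06256806750096776
(array([ 0.03,  0.29, 10.26]), array([ 0.01,  0.06, -0.03]))
(208, 219, 144, 131) (array([0.56441528, 0.06474342]), (63, 70), 24.2)
(23, 95, 75, 108) (array([0.45688318, 0.0860322 ]), (51, 13), 77.4)
```

View pics/w4.png

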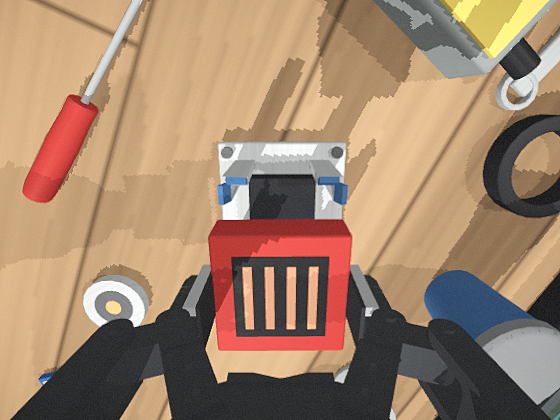

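The wrist view shows the housing held level and square, with its top face at (213..350, 238..350). The two visible flares are at (232,187) and (334,187), so the fit needs about a 2.5 mm shift along tool y.

servo_tool([
  [5, 0, 0.25, 2.5, 0, 0, 0],
  [5, 0, 0.25, 4, 0, 0, 0],
  [5, 0, 0.25, 5, 0, 0, 0],
  [5, 0, 0.25, 6, 0, 0, 0],
  [5, 0, 0.25, 7, 0, 0, 0],
  [5, 0, 0.25, 8, 0, 0, 0],
  [5, 0, 0.25, 9, 0, 0, 0],
  [5, 0, 0.25, 9.8, 0, 0, 0],
  [5, 0, 0.25, 9.8, 0, 0, 0],
])

```text
clock: 14.4
position: [0.5664, 0.0642, 0.0362]
tool_rot: [-3.14, -0.0, 1.994]
force: [-0.0, -0.8, -1.1]
grip_width: 0.0622
finger_force: 67.4
```

servo_tool([
  [5, 0, 0, 0.2, 0, 0, 0],
  [5, 0, 0, 0.35, 0, 0, 0],
  [5, 0, 0, 0.35, 0, 0, 0],
  [8, 0, 0, 0.3, 0, 0, 0],
  [8, 0, 0, 0.3, 0, 0, 0],
  [8, 0, 0, 0.3, 0, 0, 0],
  [8, 0, 0, -2, 0, 0, 0],
  [8, 0, 0, -6, 0, 0, 0],
  [8, 0, 0, -11, 0, 0, 0],
  [8, 0, 0, -16, 0, 0, 0],
])

```text
clock: 15.4
position: [0.5664, 0.0643, 0.1991]
tool_rot: [-3.141, -0.001, 1.995]
force: [1.7, 0.1, -0.4]
grip_width: 0.0803
finger_force: 0.0
```

```bash
cat > see.py <<'E'
from h import *
t=grab("top");m=masks(t['frame'])
for c in blobs(m['red'],100,3)+[]:
    q=c.reshape(-1,2).mean(0)
    if 200<q[0]<330 and q[1]<240: print("red",q.round(),rect(t,c,.022), rect(t,c,.052))
for c in blobs(m['blue'],120,5):
    q=c.reshape(-1,2).mean(0)
    if q[0]<440:
        M=cv2.moments(c);p=onz(t,[(M['m10']/M['m00'],M['m01']/M['m00'])],.008)[0]
        print("blue",q.round(),rect(t,c,.008),p[:2].round(4))
gr=cv2.cvtColor(t['frame'],cv2.COLOR_BGR2GRAY); S=cv2.cvtColor(t['frame'],cv2.COLOR_BGR2HSV)[...,1]
w=((S<60)&(gr>120)).astype(np.uint8)*255
for c in blobs(w,150,7):
    q,r=cv2.minEnclosingCircle(c)
    if 8<r<16 and 200<q[0]<460 and q[1]>150: print("disc?",np.round(q),round(r,1),onz(t,[q],.012).round(4))
E
python3 see.py; python3 -c "
from h import *
s=bot.observe();print(s['position'],s['tool_rot'])"
```

```text
blue [350. 263.] (array([ 0.4377431 , -0.25631018]), (60, 59), 39.2) [ 0.4378 -0.2566]
blue [398. 261.] (array([ 0.44803738, -0.40025516]), (60, 60), 12.6) [ 0.4474 -0.4003]
blue [405. 220.] (array([ 0.5712049 , -0.42075677]), (60, 60), 53.4) [ 0.5714 -0.4209]
blue [359. 211.] (array([ 0.59374536, -0.28441333]), (59, 54), 0.0) [ 0.5948 -0.2844]
disc? [408. 217.] 11.9 [[ 0.5798 -0.4319  0.012 ]]
disc? [342. 167.] 11.7 [[ 0.7301 -0.2312  0.012 ]]
disc? [301. 161.] 11.4 [[ 0.7453 -0.1063  0.012 ]]
[0.56935002 0.06537021 0.20691868] [3.13342719e+00 2.24092063e-03 1.99447240e+00]
```

```bash
python3 - <<'E'
from h import *
g=grab("wrist");m=masks(g['frame'])
for c in blobs(m['red'],300,9):print(cv2.boundingRect(c),rect(g,c,.052))
s=bot.observe();print(s['position'],np.degrees(s['tool_rot']))
print(go((.595,-.2844,.2),92)); 
E
```

```text
(244, 160, 65, 64) (array([0.56750586, 0.06459673]), (63, 65), 24.2)
(67, 97, 62, 87) (array([0.39075534, 0.03892256]), (95, 24), 77.0)
(425, 0, 43, 18) (array([0.63188873, 0.27045309]), (35, 13), 25.3)
[0.56942973 0.06502454 0.20348952] [1.79524367e+02 1.49927666e-01 1.14239382e+02]
(array([-32.91, -12.02,   0.34]), array([ 0.5 ,  0.06, 22.24]))
```

The housing reads 63x65 mm at the right height, centred at (0.5675, 0.0646) with yaw 24.2°, so it is seated. Next is the first spacer.

servo_tool([
  [8.5, -32.9, -12, 0, 0, 0, 22],
  [8.5, -32.9, -12, 0, 0, 0, 22],
  [8.5, -32.9, -12, 0, 0, 0, 22],
  [8.5, -32.9, -12, 0, 0, 0, 22],
  [8.5, -32.9, -12, 0, 0, 0, 22],
  [8.5, -32.9, -12, 0, 0, 0, 22],
  [8.5, -32.9, -12, 0, 0, 0, 22],
  [8.5, -32.9, -12, 4, 0, 0, 22],
  [8.5, -32.9, -12, 8, 0, 0, 22],
  [8.5, -32.9, -12, 8, 0, 0, 22],
])

```text
clock: 16.5
position: [0.59, -0.2843, 0.1126]
tool_rot: [-3.135, -0.003, 1.61]
force: [-0.7, 1.0, -0.5]
grip_width: 0.0851
finger_force: 0.0
```

servo_tool([
  [8.5, 0, 0, 0, 0, 0, 0],
  [8.5, 0, 0, 0, 0, 0, 0],
])

```text
clock: 16.7
position: [0.5938, -0.285, 0.1196]
tool_rot: [3.139, 0.001, 1.611]
force: [-0.3, -0.3, 0.7]
grip_width: 0.0853
finger_force: 0.0
```

```bash
cat > sp.py <<'E'
from h import *
s=bot.observe(); g=grab("wrist");m=masks(g['frame']); print(s['position'].round(4),np.degrees(s['tool_rot']).round(2))
best=None
for c in blobs(m['blue'],800,7):
    p,sz,a=rect(g,c,.008); print(cv2.boundingRect(c),p.round(4),sz,a)
    if min(sz)>52 and max(sz)<70 and (best is None or np.hypot(*(p-s['position'][:2]))<np.hypot(*(best[0]-s['position'][:2]))): best=(p,a)
p,a=best; y0=np.degrees(s['tool_rot'][2]); yaw=min((a+90*k for k in range(-3,5)),key=lambda v:abs(v-y0))
print("target",p,yaw,"bench z",go((*p,-.002),yaw,s))
E
python3 sp.py
```

```text
[ 0.5938 -0.285   0.1196] [1.7986e+02 6.0000e-02 9.2280e+01]
(212, 296, 85, 72) [ 0.5737 -0.4209] (66, 64) 54.6
(89, 279, 67, 59) [ 0.4509 -0.3967] (66, 59) 12.1
(246, 171, 75, 72) [ 0.5964 -0.286 ] (62, 64) 0.2
(45, 116, 108, 103) [ 0.4417 -0.2577] (66, 63) 38.8
target [ 0.59642163 -0.28598755] 90.2 bench z (array([-0.09,  0.22, 12.16]), array([0.14, 0.06, 2.08]))
```

servo_tool([
  [8.5, 0, 0.2, 4, 0, 0, 2],
  [8.5, 0, 0.2, 8, 0, 0, 2],
  [8.5, 0, 0.2, 10.5, 0, 0, 2],
  [8.5, 0, 0.2, 12.2, 0, 0, 2],
  [8.5, 0, 0.2, 12.2, 0, 0, 2],
  [5, 0, 0.2, 12.2, 0, 0, 2],
  [5, 0, 0.2, 12.2, 0, 0, 2],
  [5, 0, 0.2, 12.2, 0, 0, 2],
  [5, 0, 0.2, 12.2, 0, 0, 2],
  [5, 0, 0.2, 12.2, 0, 0, 2],
], force=50)

```text
clock: 17.75
position: [0.5958, -0.2854, -0.0023]
tool_rot: [3.139, 0.001, 1.575]
force: [-2.6, 1.2, 9.8]
grip_width: 0.062
finger_force: 52.5
```

servo_tool([
  [5, 0, 0, -1, 0, 0, 0],
  [5, 0, 0, -5, 0, 0, 0],
  [5, 0, 0, -10, 0, 0, 0],
  [5, 0, 0, -15, 0, 0, 0],
  [5, 0, 0, -17, 0, 0, 0],
  [5, 0, 0, -17, 0, 0, 0],
])

```text
clock: 18.35
position: [0.5964, -0.2857, 0.1707]
tool_rot: [3.135, 0.003, 1.575]
force: [-0.7, 0.8, -0.5]
grip_width: 0.0619
finger_force: 54.9
```

```bash
python3 -c "
from h import *
s=bot.observe();print(s['grip_width'],s['finger_force'],s['position'])
print(go((.567,.064,.16),114.2))"
```

```text
0.06194326248388452 54.889973402023315 [ 0.59639764 -0.28565937  0.17070187]
(array([34.98, -2.8 ,  0.94]), array([  0.33,   0.25, -23.96]))
```

servo_tool([
  [5, 35, -2.8, 0, 0, 0, -24],
  [5, 35, -2.8, 0, 0, 0, -24],
  [5, 35, -2.8, 0, 0, 0, -24],
  [5, 35, -2.8, 0, 0, 0, -24],
  [5, 35, -2.8, 0, 0, 0, -24],
  [5, 35, -2.8, 0, 0, 0, -24],
  [5, 35, -2.8, 0, 0, 0, -24],
  [5, 35, -2.8, 1, 0, 0, -24],
  [5, 35, -2.8, 1, 0, 0, -24],
  [5, 35, -2.8, 1, 0, 0, -24],
])

```text
clock: 19.35
position: [0.5651, 0.0637, 0.1553]
tool_rot: [-3.141, 0.0, 1.993]
force: [-0.6, 0.1, -0.1]
grip_width: 0.0621
finger_force: 54.9
```

```bash
cat > held.py <<'E'
import sys
from h import *
s=bot.observe(); g=grab("wrist");m=masks(g['frame']); zt=float(sys.argv[1]); zg=float(sys.argv[2]) # placing TCP z; TCP z at grip
print(s['position'].round(4),np.degrees(s['tool_rot']).round(2),s['grip_width'].round(4),s['finger_force'].round(1))
for c in blobs(m['blue'],800,7):
    p,sz,a=rect(g,c,s['position'][2]-zg+.008)
    if min(sz)>50 and max(sz)<75: print("held",cv2.boundingRect(c),p.round(4),sz,a)
print("place",go((.567,.064,zt),114.2,s))
E
python3 held.py .052 -.0023
```

```text
Traceback (most recent call last):
  File "held.py", line 4, in <module>
    print(s['position'].round(4),np.degrees(s['tool_rot']).round(2),s['grip_width'].round(4),s['finger_force'].round(1))
                                                                    ^^^^^^^^^^^^^^^^^^^^^
AttributeError: 'float' object has no attribute 'round'
```

```bash
sed -i "s/s\['grip_width'\].round(4),s\['finger_force'\].round(1)/s['grip_width'],s['finger_force']/" held.py; python3 held.py .05 -.0023
```

```text
[0.5653 0.0634 0.1555] [-1.7998e+02  3.0000e-02  1.1416e+02] 0.06240215864456289 54.86343026161194
held (213, 223, 135, 115) [0.5658 0.0635] (63, 65) 24.2
place (array([-1.000e-02,  1.900e-01,  1.055e+01]), array([-0.02,  0.03, -0.04]))
```

servo_tool([
  [5, 0, 0.15, 3, 0, 0, 0],
  [5, 0, 0.15, 5, 0, 0, 0],
  [5, 0, 0.15, 6, 0, 0, 0],
  [5, 0, 0.15, 7, 0, 0, 0],
  [5, 0, 0.15, 8, 0, 0, 0],
  [5, 0, 0.15, 9, 0, 0, 0],
  [5, 0, 0.15, 10, 0, 0, 0],
  [5, 0, 0.15, 10.4, 0, 0, 0],
  [5, 0, 0.15, 10.4, 0, 0, 0],
])

```text
clock: 20.35
position: [0.5662, 0.0656, 0.0508]
tool_rot: [-3.141, -0.0, 1.994]
force: [-0.5, -0.5, -0.1]
grip_width: 0.0619
finger_force: 54.9
```

servo_tool([
  [5, 0, 0, 0.15, 0, 0, 0],
  [5, 0, 0, 0.15, 0, 0, 0],
  [8, 0, 0, 0.1, 0, 0, 0],
  [8, 0, 0, 0.1, 0, 0, 0],
  [8, 0, 0, 0.1, 0, 0, 0],
  [8, 0, 0, -3, 0, 0, 0],
  [8, 0, 0, -7, 0, 0, 0],
  [8, 0, 0, -12, 0, 0, 0],
  [8, 0, 0, -15, 0, 0, 0],
  [8, 0, 0, -15, 0, 0, 0],
])

```text
clock: 21.35
position: [0.5682, 0.066, 0.2056]
tool_rot: [3.136, 0.002, 1.994]
force: [0.7, 0.3, -0.4]
grip_width: 0.0799
finger_force: 0.0
```

```bash
cat > after.py <<'E'
import sys
from h import *
z=float(sys.argv[1]); s=bot.observe(); g=grab("wrist"); m=masks(g['frame']); print(s['position'].round(4))
h=cv2.cvtColor(g['frame'],cv2.COLOR_BGR2HSV)
u=proj(g,[(.567,.064,z)])[0]
w=((h[...,1]<70)&(h[...,2]>150)).astype(np.uint8)*255
for c in blobs(w,40):
    q,r=cv2.minEnclosingCircle(c)
    if np.hypot(*(np.array(q)-u))<25 and r<25: print("white dot",onz(g,[q],z).round(4),r)
for c in blobs(m['blue'],300,9):
    p,sz,a=rect(g,c,z)
    if np.hypot(*(p-[.567,.064]))<.08: print("in nest",p.round(4),sz,a)
cv2.imwrite("pics/after_%d.png"%(z*1000),g['frame'])
E
python3 after.py .060; python3 see.py|grep blue; python3 -c "
from h import *
print(go((.5714,-.4209,.2),144))"
```

```text
[0.5682 0.066  0.2056]
white dot [[0.5678 0.0643 0.06  ]] 10.608434677124023
in nest [0.5654 0.0654] (90, 66) 24.2
blue [350. 263.] (array([ 0.4377431 , -0.25631018]), (60, 59), 39.2) [ 0.4378 -0.2565]
blue [398. 261.] (array([ 0.44798193, -0.40024106]), (60, 59), 13.0) [ 0.4475 -0.4004]
blue [405. 220.] (array([ 0.57145099, -0.4209389 ]), (60, 59), 53.4) [ 0.5716 -0.4215]
(array([-44.53, -19.52,   0.18]), array([  0.04,   0.05, -29.76]))
```

servo_tool([
  [8.5, -44.5, -19.5, 0, 0, 0, 60],
  [8.5, -44.5, -19.5, 0, 0, 0, 60],
  [8.5, -44.5, -19.5, 0, 0, 0, 60],
  [8.5, -44.5, -19.5, 0, 0, 0, 60],
  [8.5, -44.5, -19.5, 0, 0, 0, 60],
  [8.5, -44.5, -19.5, 0, 0, 0, 60],
  [8.5, -44.5, -19.5, 0, 0, 0, 60],
  [8.5, -44.5, -19.5, 0, 0, 0, 60],
  [8.5, -44.5, -19.5, 0, 0, 0, 60],
  [8.5, -44.5, -19.5, 2, 0, 0, 60],
])

```text
clock: 22.45
position: [0.571, -0.4243, 0.1815]
tool_rot: [3.14, 0.001, 0.945]
force: [1.0, 0.6, -0.0]
grip_width: 0.085
finger_force: 0.0
```

servo_tool([
  [8.5, 0, 0, 3, 0, 0, 0],
  [8.5, 0, 0, 6, 0, 0, 0],
  [8.5, 0, 0, 6, 0, 0, 0],
  [8.5, 0, 0, 6, 0, 0, 0],
])

```text
clock: 22.85
position: [0.5713, -0.4199, 0.1208]
tool_rot: [-3.14, 0.0, 0.947]
force: [0.1, 0.6, 0.9]
grip_width: 0.0852
finger_force: 0.0
```

```bash
python3 sp.py
```

```text
[ 0.5713 -0.4199  0.1208] [-1.799e+02  1.000e-02  5.428e+01]
(404, 230, 156, 178) [ 0.706  -0.6639] (121, 263) 19.3
(118, 219, 94, 72) [ 0.4519 -0.4022] (66, 63) 12.1
(247, 173, 75, 69) [ 0.574  -0.4231] (63, 63) 54.3
(0, 97, 83, 93) [ 0.4421 -0.2602] (64, 66) 38.6
target [ 0.57400574 -0.42313989] 54.3 bench z (array([-0.11,  0.43, 12.28]), array([-0.1 ,  0.01, -0.02]))
```

servo_tool([
  [8.5, 0, 0.3, 4, 0, 0, 0],
  [8.5, 0, 0.3, 8, 0, 0, 0],
  [8.5, 0, 0.3, 10.5, 0, 0, 0],
  [8.5, 0, 0.3, 12.3, 0, 0, 0],
  [8.5, 0, 0.3, 12.3, 0, 0, 0],
  [5, 0, 0.3, 12.3, 0, 0, 0],
  [5, 0, 0.3, 12.3, 0, 0, 0],
  [5, 0, 0.3, 12.3, 0, 0, 0],
  [5, 0, 0.3, 12.3, 0, 0, 0],
  [5, 0, 0.3, 12.3, 0, 0, 0],
], force=50)

```text
clock: 23.9
position: [0.575, -0.4227, 0.0012]
tool_rot: [3.139, 0.0, 0.947]
force: [-3.2, 2.6, 12.5]
grip_width: 0.061
finger_force: 51.1
```

servo_tool([
  [5, 0, 0, -1, 0, 0, 0],
  [5, 0, 0, -5, 0, 0, 0],
  [5, 0, 0, -10, 0, 0, 0],
  [5, 0, 0, -15, 0, 0, 0],
  [5, 0, 0, -18, 0, 0, 0],
  [5, 0, 0, -18, 0, 0, 0],
])

```text
clock: 24.5
position: [0.576, -0.4234, 0.1854]
tool_rot: [3.132, -0.0, 0.947]
force: [-0.2, -0.4, -0.3]
grip_width: 0.0605
finger_force: 54.1
```

```bash
python3 -c "
from h import *
s=bot.observe();print(s['grip_width'],s['finger_force'],s['position'])
print(go((.567,.064,.17),114.2))"
```

```text
0.06053356412235826 54.099050760269165 [ 0.57595122 -0.42338786  0.18543942]
(array([ 39.02, -29.23,   1.29]), array([  0.49,   0.26, -59.97]))
```

servo_tool([
  [5, 39, -29.2, 0, 0, 0, -60],
  [5, 39, -29.2, 0, 0, 0, -60],
  [5, 39, -29.2, 0, 0, 0, -60],
  [5, 39, -29.2, 0, 0, 0, -60],
  [5, 39, -29.2, 0, 0, 0, -60],
  [5, 39, -29.2, 0, 0, 0, -60],
  [5, 39, -29.2, 0, 0, 0, -60],
  [5, 39, -29.2, 0, 0, 0, -60],
  [5, 39, -29.2, 0, 0, 0, -60],
  [5, 39, -29.2, 0, 0, 0, -60],
])

```text
clock: 25.5
position: [0.5643, 0.0683, 0.1791]
tool_rot: [3.14, -0.0, 1.996]
force: [0.7, 0.4, -0.1]
grip_width: 0.0605
finger_force: 54.1
```

servo_tool([
  [5, 0, 0, 2, 0, 0, 0],
  [5, 0, 0, 2, 0, 0, 0],
  [5, 0, 0, 2, 0, 0, 0],
])

```text
clock: 25.8
position: [0.5647, 0.0643, 0.1587]
tool_rot: [-3.141, 0.0, 1.993]
force: [-0.2, -1.2, -0.4]
grip_width: 0.0604
finger_force: 54.3
```

```bash
python3 held.py .0615 .0012
```

```text
[0.5647 0.0643 0.1587] [-1.7997e+02  2.0000e-02  1.1422e+02] 0.06039742276480264 54.288164377212524
place (array([-0.11,  0.2 ,  9.72]), array([-0.03,  0.02,  0.02]))
```

```bash
python3 - <<'E'
from h import *
s=bot.observe(); g=grab("wrist");m=masks(g['frame'])
for c in blobs(m['blue'],300,7): print(cv2.boundingRect(c),rect(g,c,s['position'][2]+.007))
cv2.imwrite("pics/h2.png",g['frame'])
E
```

```text
(415, 262, 95, 61) (array([0.65260626, 0.09140141]), (31, 50), 79.7)
(215, 172, 131, 162) (array([0.56094275, 0.07464111]), (63, 88), 24.2)
```

View pics/h2.png

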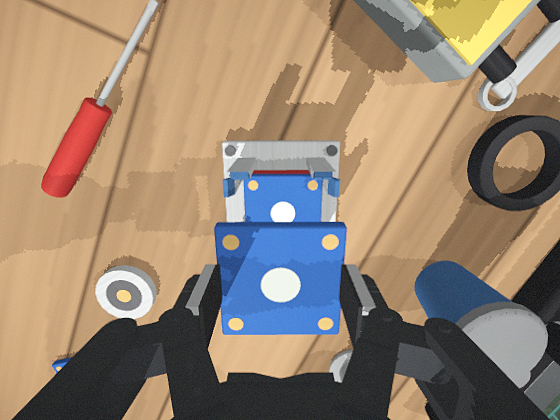

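The wrist view shows the spacer held square, with its white dot at (281,285). The first spacer is seated below it, with its dot at (283,212).

servo_tool([
  [5, 0, 0.15, 3, 0, 0, 0],
  [5, 0, 0.15, 5, 0, 0, 0],
  [5, 0, 0.15, 6, 0, 0, 0],
  [5, 0, 0.15, 7, 0, 0, 0],
  [5, 0, 0.15, 8, 0, 0, 0],
  [5, 0, 0.15, 9, 0, 0, 0],
  [5, 0, 0.15, 9.6, 0, 0, 0],
  [5, 0, 0.15, 9.6, 0, 0, 0],
])

```text
clock: 26.7
position: [0.5661, 0.0657, 0.0618]
tool_rot: [-3.141, -0.0, 1.994]
force: [0.1, -0.5, 0.1]
grip_width: 0.0604
finger_force: 55.0
```

servo_tool([
  [5, 0, 0, 0.15, 0, 0, 0],
  [5, 0, 0, 0.15, 0, 0, 0],
  [8, 0, 0, 0.1, 0, 0, 0],
  [8, 0, 0, 0.1, 0, 0, 0],
  [8, 0, 0, 0.1, 0, 0, 0],
  [8, 0, 0, -3, 0, 0, 0],
  [8, 0, 0, -7, 0, 0, 0],
  [8, 0, 0, -12, 0, 0, 0],
  [8, 0, 0, -14, 0, 0, 0],
  [8, 0, 0, -14, 0, 0, 0],
])

```text
clock: 27.7
position: [0.5675, 0.0659, 0.2054]
tool_rot: [3.137, 0.002, 1.994]
force: [0.2, 0.1, -0.7]
grip_width: 0.0799
finger_force: 0.0
```

```bash
python3 after.py .068; python3 see.py|grep blue; python3 -c "
from h import *
print(go((.4476,-.4003,.2),103))"
```

```text
[0.5675 0.0659 0.2054]
white dot [[0.5681 0.0633 0.068 ]] 10.844048500061035
in nest [0.5698 0.0568] (88, 88) 25.0
blue [350. 263.] (array([ 0.43773578, -0.25666574]), (60, 59), 37.7) [ 0.4378 -0.2566]
blue [398. 261.] (array([ 0.44775534, -0.40031622]), (59, 60), 12.6) [ 0.4474 -0.4004]
(array([-37.6 , -29.92,   0.22]), array([1.000e-02, 2.000e-02, 1.124e+01]))
```

servo_tool([
  [8.5, -37.6, -29.9, 0, 0, 0, 11.5],
  [8.5, -37.6, -29.9, 0, 0, 0, 11.5],
  [8.5, -37.6, -29.9, 0, 0, 0, 11.5],
  [8.5, -37.6, -29.9, 0, 0, 0, 11.5],
  [8.5, -37.6, -29.9, 0, 0, 0, 11.5],
  [8.5, -37.6, -29.9, 0, 0, 0, 11.5],
  [8.5, -37.6, -29.9, 0, 0, 0, 11.5],
  [8.5, -37.6, -29.9, 0, 0, 0, 11.5],
  [8.5, -37.6, -29.9, 0, 0, 0, 11.5],
  [8.5, -37.6, -29.9, 2, 0, 0, 11.5],
])

```text
clock: 28.8
position: [0.4464, -0.4042, 0.1822]
tool_rot: [-3.141, 0.002, 1.79]
force: [0.7, -0.3, -0.3]
grip_width: 0.0852
finger_force: 0.0
```

servo_tool([
  [8.5, 0, 0, 3, 0, 0, 0],
  [8.5, 0, 0, 6, 0, 0, 0],
  [8.5, 0, 0, 6, 0, 0, 0],
  [8.5, 0, 0, 6, 0, 0, 0],
])

```text
clock: 29.2
position: [0.4479, -0.3994, 0.1219]
tool_rot: [-3.141, -0.002, 1.794]
force: [0.6, -0.4, 0.8]
grip_width: 0.0849
finger_force: 0.0
```

```bash
python3 sp.py
```

```text
[ 0.4479 -0.3994  0.1219] [-1.7994e+02 -1.0000e-01  1.0279e+02]
(244, 173, 74, 70) [ 0.4493 -0.4017] (63, 64) 12.1
(254, 0, 112, 88) [ 0.4394 -0.2587] (64, 64) 38.7
target [ 0.44926871 -0.4017355 ] 102.1 bench z (array([-0.28,  0.1 , 12.39]), array([-0.06, -0.1 ,  0.69]))
```

servo_tool([
  [8.5, -0.2, 0.05, 4, 0, 0, 0.6],
  [8.5, -0.2, 0.05, 8, 0, 0, 0.6],
  [8.5, -0.2, 0.05, 10.5, 0, 0, 0.6],
  [8.5, -0.2, 0.05, 12.4, 0, 0, 0.6],
  [8.5, -0.2, 0.05, 12.4, 0, 0, 0.6],
  [5, -0.2, 0.05, 12.4, 0, 0, 0.6],
  [5, -0.2, 0.05, 12.4, 0, 0, 0.6],
  [5, -0.2, 0.05, 12.4, 0, 0, 0.6],
  [5, -0.2, 0.05, 12.4, 0, 0, 0.6],
  [5, -0.2, 0.05, 12.4, 0, 0, 0.6],
], force=50)

```text
clock: 30.25
position: [0.4499, -0.4024, 0.0008]
tool_rot: [3.14, 0.002, 1.783]
force: [-3.3, 3.8, 14.9]
grip_width: 0.061
finger_force: 50.5
```

servo_tool([
  [5, 0, 0, -1, 0, 0, 0],
  [5, 0, 0, -5, 0, 0, 0],
  [5, 0, 0, -10, 0, 0, 0],
  [5, 0, 0, -15, 0, 0, 0],
  [5, 0, 0, -18, 0, 0, 0],
  [5, 0, 0, -18, 0, 0, 0],
])

```text
clock: 30.85
position: [0.4506, -0.4031, 0.1844]
tool_rot: [3.137, 0.007, 1.783]
force: [0.2, -0.8, -0.1]
grip_width: 0.0606
finger_force: 54.1
```

```bash
python3 -c "
from h import *
s=bot.observe();print(s['grip_width'],s['finger_force'],s['position'])
print(go((.567,.064,.17),114.2))"
```

```text
0.060631228438803864 54.12812411785126 [ 0.45061369 -0.40310477  0.18439048]
(array([43.23, 21.19,  1.25]), array([  0.23,   0.41, -12.06]))
```

servo_tool([
  [5, 43.2, 21.2, 0, 0, 0, -12],
  [5, 43.2, 21.2, 0, 0, 0, -12],
  [5, 43.2, 21.2, 0, 0, 0, -12],
  [5, 43.2, 21.2, 0, 0, 0, -12],
  [5, 43.2, 21.2, 0, 0, 0, -12],
  [5, 43.2, 21.2, 0, 0, 0, -12],
  [5, 43.2, 21.2, 0, 0, 0, -12],
  [5, 43.2, 21.2, 0, 0, 0, -12],
  [5, 43.2, 21.2, 0, 0, 0, -12],
  [5, 43.2, 21.2, 0, 0, 0, -12],
])

```text
clock: 31.85
position: [0.5653, 0.0693, 0.1791]
tool_rot: [3.14, -0.001, 1.995]
force: [-0.4, -0.5, 0.1]
grip_width: 0.0606
finger_force: 54.1
```

servo_tool([
  [5, 0, 0, 2, 0, 0, 0],
  [5, 0, 0, 2, 0, 0, 0],
  [5, 0, 0, 2, 0, 0, 0],
])

```text
clock: 32.15
position: [0.565, 0.0645, 0.1587]
tool_rot: [-3.141, 0.0, 1.992]
force: [0.1, -0.1, -1.1]
grip_width: 0.0603
finger_force: 54.3
```

```bash
cat > held.py <<'E'
import sys
from h import *
s=bot.observe(); g=grab("wrist"); zt=float(sys.argv[1]); zg=float(sys.argv[2]); th=float(sys.argv[3]) # placing TCP z; TCP z at grip; thickness
print(s['position'].round(4),np.degrees(s['tool_rot']).round(2),s['grip_width'],s['finger_force'])
h=cv2.cvtColor(g['frame'],cv2.COLOR_BGR2HSV); w=((h[...,1]<70)&(h[...,2]>150)).astype(np.uint8)*255
m=masks(g['frame'])['blue']
for c in blobs(w,200):
    q,r=cv2.minEnclosingCircle(c)
    if np.hypot(q[0]-280,q[1]-285)<40 and r<30: print("dot",np.round(q),round(r,1),onz(g,[q],s['position'][2]-zg+th)[0].round(4))
print("place",go((.567,.064,zt),114.2,s))
E
python3 held.py .069 .0008 .008
```

```text
[0.565  0.0645 0.1587] [-1.7996e+02  2.0000e-02  1.1412e+02] 0.06025992336540499 54.291366934776306
dot [280. 280.] 20.1 [0.5655 0.0647 0.1659]
place (array([-0.12,  0.17,  8.97]), array([-0.04,  0.02, -0.08]))
```

servo_tool([
  [5, -0.1, 0.13, 3, 0, 0, 0],
  [5, -0.1, 0.13, 5, 0, 0, 0],
  [5, -0.1, 0.13, 6, 0, 0, 0],
  [5, -0.1, 0.13, 7, 0, 0, 0],
  [5, -0.1, 0.13, 8, 0, 0, 0],
  [5, -0.1, 0.13, 8.5, 0, 0, 0],
  [5, -0.1, 0.13, 8.8, 0, 0, 0],
  [5, -0.1, 0.13, 8.8, 0, 0, 0],
])

```text
clock: 33.0
position: [0.5669, 0.0647, 0.0703]
tool_rot: [3.142, 0.0, 1.992]
force: [0.5, -1.2, -0.8]
grip_width: 0.0603
finger_force: 54.3
```

servo_tool([
  [5, 0, 0, 0.15, 0, 0, 0],
  [5, 0, 0, 0.15, 0, 0, 0],
  [8, 0, 0, 0.1, 0, 0, 0],
  [8, 0, 0, 0.1, 0, 0, 0],
  [8, 0, 0, 0.1, 0, 0, 0],
  [8, 0, 0, -3, 0, 0, 0],
  [8, 0, 0, -7, 0, 0, 0],
  [8, 0, 0, -12, 0, 0, 0],
  [8, 0, 0, -13, 0, 0, 0],
  [8, 0, 0, -13, 0, 0, 0],
])

```text
clock: 34.0
position: [0.5676, 0.0649, 0.2022]
tool_rot: [3.138, 0.001, 1.992]
force: [-0.3, 0.0, -0.3]
grip_width: 0.0805
finger_force: 0.0
```

```bash
python3 after.py .076; python3 see.py|grep blue; python3 -c "
from h import *
print(go((.4378,-.2566,.2),38.6+90))"
```

```text
[0.5676 0.0649 0.2022]
white dot [[0.5677 0.0646 0.076 ]] 11.282344818115234
in nest [0.5679 0.0595] (86, 84) 24.2
blue [350. 263.] (array([ 0.43761917, -0.2564787 ]), (60, 59), 39.2) [ 0.4378 -0.2566]
(array([-2.404e+01, -2.487e+01, -2.000e-02]), array([-4.000e-02, -1.000e-02, -1.445e+01]))
```

servo_tool([
  [8.5, -24, -24.9, 0, 0, 0, -14.4],
  [8.5, -24, -24.9, 0, 0, 0, -14.4],
  [8.5, -24, -24.9, 0, 0, 0, -14.4],
  [8.5, -24, -24.9, 0, 0, 0, -14.4],
  [8.5, -24, -24.9, 0, 0, 0, -14.4],
  [8.5, -24, -24.9, 0, 0, 0, -14.4],
  [8.5, -24, -24.9, 0, 0, 0, -14.4],
  [8.5, -24, -24.9, 4, 0, 0, -14.4],
  [8.5, -24, -24.9, 8, 0, 0, -14.4],
  [8.5, -24, -24.9, 8, 0, 0, -14.4],
])

```text
clock: 35.1
position: [0.4348, -0.2548, 0.1156]
tool_rot: [-3.139, -0.008, 2.244]
force: [0.1, 1.0, 0.7]
grip_width: 0.0849
finger_force: 0.0
```

servo_tool([
  [8.5, 0, 0, 0, 0, 0, 0],
  [8.5, 0, 0, 0, 0, 0, 0],
])

```text
clock: 35.3
position: [0.4387, -0.2559, 0.1216]
tool_rot: [3.141, 0.001, 2.245]
force: [0.4, -0.5, 0.3]
grip_width: 0.085
finger_force: 0.0
```

```bash
python3 sp.py; python3 -c "
from h import *
print(bot.observe()['qpos'].round(2))"
```

```text
[ 0.4387 -0.2559  0.1216] [1.7996e+02 6.0000e-02 1.2860e+02]
(242, 172, 74, 69) [ 0.4389 -0.2578] (63, 63) 38.6
target [ 0.43886807 -0.25779489] 128.6 bench z (array([-0.15, -0.11, 12.36]), array([0.04, 0.06, 0.  ]))
[ 0.85  0.55 -0.58  1.98  0.44  0.74  0.67]
```

servo_tool([
  [8.5, -0.05, -0.1, 4, 0, 0, 0],
  [8.5, -0.05, -0.1, 8, 0, 0, 0],
  [8.5, -0.05, -0.1, 10.5, 0, 0, 0],
  [8.5, -0.05, -0.1, 12.4, 0, 0, 0],
  [8.5, -0.05, -0.1, 12.4, 0, 0, 0],
  [5, -0.05, -0.1, 12.4, 0, 0, 0],
  [5, -0.05, -0.1, 12.4, 0, 0, 0],
  [5, -0.05, -0.1, 12.4, 0, 0, 0],
  [5, -0.05, -0.1, 12.4, 0, 0, 0],
  [5, -0.05, -0.1, 12.4, 0, 0, 0],
], force=50)

```text
clock: 36.35
position: [0.4383, -0.2575, -0.0017]
tool_rot: [3.141, 0.003, 2.244]
force: [-2.5, 3.3, 14.3]
grip_width: 0.062
finger_force: 50.9
```

servo_tool([
  [5, 0, 0, -1, 0, 0, 0],
  [5, 0, 0, -5, 0, 0, 0],
  [5, 0, 0, -10, 0, 0, 0],
  [5, 0, 0, -15, 0, 0, 0],
  [5, 0, 0, -18, 0, 0, 0],
  [5, 0, 0, -18, 0, 0, 0],
])

```text
clock: 36.95
position: [0.4389, -0.258, 0.1817]
tool_rot: [3.14, 0.007, 2.243]
force: [0.1, 0.0, -1.0]
grip_width: 0.0619
finger_force: 55.0
```

```bash
python3 -c "
from h import *
s=bot.observe();print(s['grip_width'],s['finger_force'],s['position'])
print(go((.567,.064,.17),114.2))"
```

```text
0.06190466936175006 54.987754225730896 [ 0.43893984 -0.25804184  0.18170793]
(array([17.22, 30.08,  1.11]), array([ 0.17,  0.4 , 14.33]))
```

servo_tool([
  [5, 17.2, 30.1, 0, 0, 0, 14.3],
  [5, 17.2, 30.1, 0, 0, 0, 14.3],
  [5, 17.2, 30.1, 0, 0, 0, 14.3],
  [5, 17.2, 30.1, 0, 0, 0, 14.3],
  [5, 17.2, 30.1, 0, 0, 0, 14.3],
  [5, 17.2, 30.1, 0, 0, 0, 14.3],
  [5, 17.2, 30.1, 0, 0, 0, 14.3],
  [5, 17.2, 30.1, 1, 0, 0, 14.3],
  [5, 17.2, 30.1, 1.5, 0, 0, 14.3],
  [5, 17.2, 30.1, 1.5, 0, 0, 14.3],
])

```text
clock: 37.95
position: [0.5648, 0.0638, 0.161]
tool_rot: [-3.14, 0.0, 1.993]
force: [1.2, -0.4, -0.9]
grip_width: 0.0619
finger_force: 55.0
```

servo_tool([
  [5, 0, 0, 0, 0, 0, 0],
  [5, 0, 0, 0, 0, 0, 0],
])

```text
clock: 38.15
position: [0.5656, 0.0639, 0.1618]
tool_rot: [3.141, 0.0, 1.993]
force: [0.2, -0.2, -0.6]
grip_width: 0.0619
finger_force: 55.0
```

```bash
python3 held.py .0745 -.0017 .008
```

```text
[0.5656 0.0639 0.1618] [1.7998e+02 3.0000e-02 1.1416e+02] 0.0618702340275743 54.97271776199341
dot [280. 286.] 20.2 [0.5667 0.0627 0.1715]
place (array([-0.04,  0.13,  8.73]), array([ 0.02,  0.03, -0.04]))
```

servo_tool([
  [5, 0.1, 0.1, 3, 0, 0, 0],
  [5, 0.1, 0.1, 5, 0, 0, 0],
  [5, 0.1, 0.1, 6, 0, 0, 0],
  [5, 0.1, 0.1, 7, 0, 0, 0],
  [5, 0.1, 0.1, 8, 0, 0, 0],
  [5, 0.1, 0.1, 8.4, 0, 0, 0],
  [5, 0.1, 0.1, 8.6, 0, 0, 0],
  [5, 0.1, 0.1, 8.6, 0, 0, 0],
])

```text
clock: 39.0
position: [0.5663, 0.0661, 0.0755]
tool_rot: [3.141, 0.0, 1.994]
force: [-0.0, -2.6, 1.0]
grip_width: 0.0618
finger_force: 55.1
```

servo_tool([
  [5, 0, 0, 0.15, 0, 0, 0],
  [5, 0, 0, 0.15, 0, 0, 0],
  [8, 0, 0, 0.1, 0, 0, 0],
  [8, 0, 0, 0.1, 0, 0, 0],
  [8, 0, 0, 0.1, 0, 0, 0],
  [8, 0, 0, -3, 0, 0, 0],
  [8, 0, 0, -7, 0, 0, 0],
  [8, 0, 0, -12, 0, 0, 0],
  [8, 0, 0, -12, 0, 0, 0],
  [8, 0, 0, -12, 0, 0, 0],
])

```text
clock: 40.0
position: [0.5664, 0.0663, 0.1963]
tool_rot: [3.14, 0.001, 1.994]
force: [-0.1, 0.2, -0.7]
grip_width: 0.0803
finger_force: 0.0
```

```bash
python3 after.py .084; python3 - <<'E'
from h import *
t=grab("top"); g=t['frame']; c=cv2.HoughCircles(cv2.medianBlur(cv2.cvtColor(g,cv2.COLOR_BGR2GRAY),3)[225:300,250:350],cv2.HOUGH_GRADIENT,1,20,param1=120,param2=12,minRadius=8,maxRadius=15)
if c is not None:
    for q in c[0][:3]: print(q, onz(t,[(q[0]+250,q[1]+225)],.012).round(4))
s=bot.observe(); print(go((.453,-.108,.2),114.2,s))
E
```

```text
[0.5664 0.0663 0.1963]
white dot [[0.5678 0.0642 0.084 ]] 11.784053802490234
in nest [0.5672 0.0622] (83, 80) 24.3
[51.5 31.5 10.3] [[ 0.4541 -0.1126  0.012 ]]
(array([-11.25, -17.42,  -0.53]), array([-0.06, -0.01,  0.06]))
```

View pics/after_84.png

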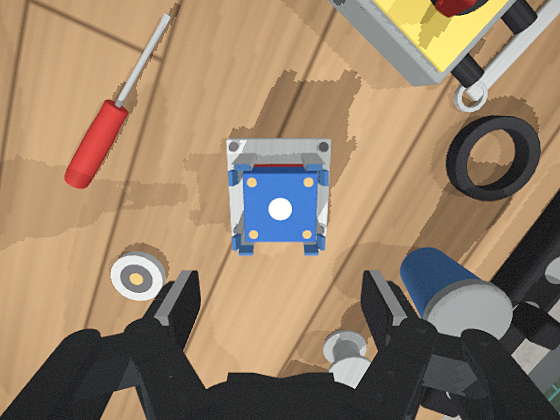

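The wrist view shows the stack square in the nest, with the top spacer's dot at (280,209). The disc is at (138,277).

servo_tool([
  [8.5, -11.5, -17.6, 0, 0, 0, 0],
  [8.5, -11.5, -17.6, 0, 0, 0, 0],
  [8.5, -11.5, -17.6, 0, 0, 0, 0],
  [8.5, -11.5, -17.6, 0, 0, 0, 0],
  [8.5, -11.5, -17.6, 3, 0, 0, 0],
  [8.5, -11.5, -17.6, 7, 0, 0, 0],
  [8.5, -11.5, -17.6, 7.5, 0, 0, 0],
  [8.5, -11.5, -17.6, 7.5, 0, 0, 0],
  [8.5, -11.5, -17.6, 7.5, 0, 0, 0],
])

```text
clock: 41.0
position: [0.4535, -0.1102, 0.1212]
tool_rot: [3.141, 0.0, 1.995]
force: [0.1, -0.1, 0.7]
grip_width: 0.0851
finger_force: 0.0
```

```bash
cat > disc.py <<'E'
import sys
from h import *
s=bot.observe(); g=grab("wrist"); zt=float(sys.argv[1]); zp=float(sys.argv[2]); P=(float(sys.argv[3]),float(sys.argv[4])) if len(sys.argv)>3 else None
print(s['position'].round(4),np.degrees(s['tool_rot']).round(2),s['grip_width'])
h=cv2.cvtColor(g['frame'],cv2.COLOR_BGR2HSV); w=((h[...,1]<60)&(h[...,2]>140)).astype(np.uint8)*255
u0=proj(g,[(*s['position'][:2],zt)])[0]
for c in blobs(w,400,5):
    c=cv2.convexHull(c); q,r=cv2.minEnclosingCircle(c)
    if np.hypot(*(np.array(q)-u0))<60:
        e=cv2.fitEllipse(c); X=onz(g,c.reshape(-1,2),zt)[:,:2]; k,R=cv2.minEnclosingCircle((X*1000).astype(np.float32))
        print("white",np.round(q),round(r,1),"encl",np.round(k,1),round(R,1),"ell ctr",onz(g,[e[0]],zt)[0].round(4))
# inner gold hub on the axis
y=((h[...,0]>12)&(h[...,0]<32)&(h[...,1]>70)&(h[...,2]>150)).astype(np.uint8)*255; k=np.zeros_like(y); cv2.circle(k,tuple(int(v) for v in u0),22,255,-1)
for c in blobs(y&k,20): 
    q,r=cv2.minEnclosingCircle(c); p=onz(g,[q],zt)[0]; print("hub",np.round(q,1),round(r,1),p.round(4),"go",go((*(P or p[:2]),zp),114.2,s))
cv2.imwrite("pics/d_%d.png"%(s['clock']*100),g['frame'])
E
python3 disc.py .012 -.002; ls pics | grep d_
```

```text
[ 0.4535 -0.1102  0.1212] [1.7996e+02 1.0000e-02 1.1432e+02] 0.08510250646498745
white [280. 207.] 37.1 encl [ 454.8 -111.4] 32.1 ell ctr [ 0.4542 -0.1103  0.012 ]
hub [280.2 209.5] 9.5 [ 0.4549 -0.1116  0.012 ] go (array([-0.19,  0.06, 12.32]), array([0.04, 0.01, 0.12]))
d_4100.png
```

servo_tool([
  [8.5, -0.13, 0.05, 4, 0, 0, 0],
  [8.5, -0.13, 0.05, 8, 0, 0, 0],
  [8.5, -0.13, 0.05, 10.5, 0, 0, 0],
  [8.5, -0.13, 0.05, 12.2, 0, 0, 0],
  [8.5, -0.13, 0.05, 12.2, 0, 0, 0],
  [5, -0.13, 0.05, 12.2, 0, 0, 0],
  [5, -0.13, 0.05, 12.2, 0, 0, 0],
  [5, -0.13, 0.05, 12.2, 0, 0, 0],
  [5, -0.13, 0.05, 12.2, 0, 0, 0],
  [5, -0.13, 0.05, 12.2, 0, 0, 0],
], force=60)

```text
clock: 42.05
position: [0.4547, -0.112, 0.0002]
tool_rot: [3.14, 0.002, 1.994]
force: [-2.7, 2.0, 18.0]
grip_width: 0.0615
finger_force: 60.7
```

servo_tool([
  [5, 0, 0, -1, 0, 0, 0],
  [5, 0, 0, -5, 0, 0, 0],
  [5, 0, 0, -10, 0, 0, 0],
  [5, 0, 0, -15, 0, 0, 0],
  [5, 0, 0, -18, 0, 0, 0],
  [5, 0, 0, -18, 0, 0, 0],
])

```text
clock: 42.65
position: [0.4554, -0.1124, 0.1833]
tool_rot: [3.136, 0.005, 1.993]
force: [0.3, -0.6, -2.4]
grip_width: 0.061
finger_force: 66.0
```

```bash
python3 -c "
from h import *
s=bot.observe();print(s['grip_width'],s['finger_force'],s['position'])
print(go((.5675,.064,.17),114.2))"
```

```text
0.06099353465739801 66.02391958236694 [ 0.45544571 -0.11235952  0.18331784]
(array([11.5 , 17.45,  1.36]), array([0.3 , 0.29, 0.01]))
```

servo_tool([
  [5, 11.5, 17.4, 0, 0, 0, 0],
  [5, 11.5, 17.4, 0, 0, 0, 0],
  [5, 11.5, 17.4, 0, 0, 0, 0],
  [5, 11.5, 17.4, 0, 0, 0, 0],
  [5, 11.5, 17.4, 0, 0, 0, 0],
  [5, 11.5, 17.4, 1, 0, 0, 0],
  [5, 11.5, 17.4, 1, 0, 0, 0],
  [5, 11.5, 17.4, 1, 0, 0, 0],
  [5, 11.5, 17.4, 1, 0, 0, 0],
])

```text
clock: 43.55
position: [0.5649, 0.0632, 0.1685]
tool_rot: [-3.141, 0.0, 1.993]
force: [-0.4, 0.1, -1.1]
grip_width: 0.0606
finger_force: 66.0
```

```bash
python3 disc.py .181 .0845 .5675 .064; ls pics | grep d_; cp pics/d_4[3-9]*.png pics/dh.png
```

```text
[0.5649 0.0632 0.1685] [-1.7999e+02  3.0000e-02  1.1417e+02] 0.06060704112470883
white [278. 251.] 85.5 encl [558.1  75.3] 44.1 ell ctr [0.5575 0.0818 0.181 ]
hub [280. 285.] 16.5 [0.5651 0.0642 0.181 ] go (array([-0.03,  0.27,  8.4 ]), array([-0.01,  0.03, -0.03]))
d_4100.png
d_4355.png
```

View pics/dh.png

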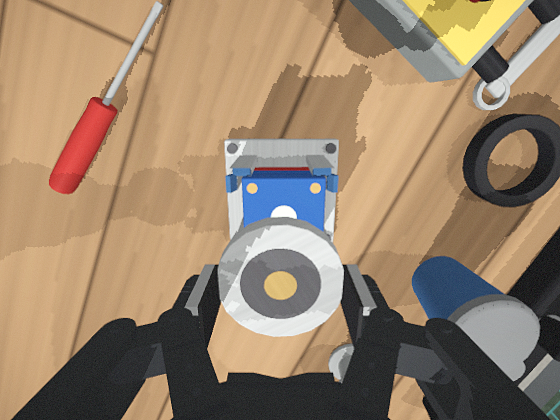

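The wrist view shows the disc held level, with its hub at (280,285), directly above the stack.

servo_tool([
  [5, -0.1, 0.22, 3, 0, 0, 0],
  [5, -0.1, 0.22, 5, 0, 0, 0],
  [5, -0.1, 0.22, 6, 0, 0, 0],
  [5, -0.1, 0.22, 7, 0, 0, 0],
  [5, -0.1, 0.22, 7.7, 0, 0, 0],
  [5, -0.1, 0.22, 8.1, 0, 0, 0],
  [5, -0.1, 0.22, 8.3, 0, 0, 0],
  [5, -0.1, 0.22, 8.3, 0, 0, 0],
  [5, -0.1, 0.22, 8.3, 0, 0, 0],
])

```text
clock: 44.5
position: [0.5678, 0.0645, 0.0857]
tool_rot: [3.141, 0.0, 1.994]
force: [-0.5, -0.5, -1.0]
grip_width: 0.0606
finger_force: 66.0
```

servo_tool([
  [5, -0.1, 0, 0.1, 0, 0, 0],
  [5, -0.1, 0, 0.2, 0, 0, 0],
  [5, -0.1, 0, 0.2, 0, 0, 0],
  [8, -0.1, 0, 0.1, 0, 0, 0],
  [8, -0.1, 0, 0.1, 0, 0, 0],
  [8, -0.1, 0, 0.1, 0, 0, 0],
  [8, -0.1, 0, -3, 0, 0, 0],
  [8, -0.1, 0, -7, 0, 0, 0],
  [8, -0.1, 0, -11, 0, 0, 0],
  [8, -0.1, 0, -11, 0, 0, 0],
])

```text
clock: 45.5
position: [0.57, 0.0642, 0.2]
tool_rot: [3.135, 0.002, 1.994]
force: [-0.4, -0.5, -1.3]
grip_width: 0.0798
finger_force: 0.0
```

```bash
python3 disc.py .096 .0845 .5675 .064; python3 - <<'E'
from h import *
t=grab("scene"); cv2.imwrite("pics/s2.png",cv2.resize(t['frame'][30:270,250:450],(500,600),interpolation=cv2.INTER_CUBIC))
E
```

```text
[0.57   0.0642 0.2   ] [1.7964e+02 1.1000e-01 1.1424e+02] 0.0797835771491089
white [275. 187.] 73.5 encl [562.2  75.9] 62.0 ell ctr [0.5562 0.0892 0.096 ]
hub [277.3 208.5] 9.7 [0.5688 0.0643 0.096 ] go (array([ 0.11, -0.31, 11.55]), array([0.36, 0.11, 0.04]))
```

View pics/s2.png

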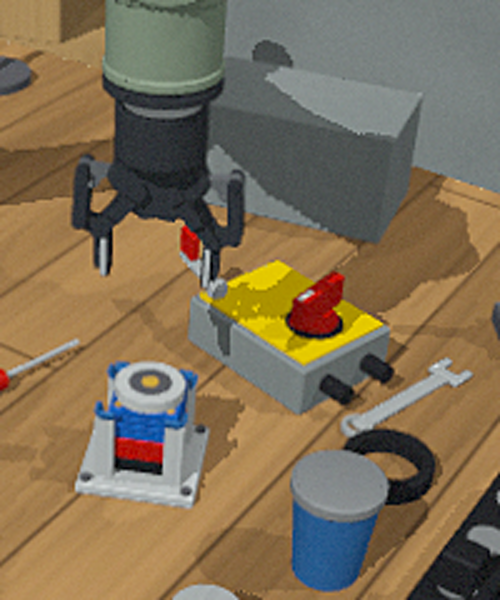

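The scene crop shows the disc lying flat on the stack at (150,385), the handle turned off, the hasp swung out at (190,242), and the bystanders where they were. I'm handing it in.

```bash
python3 -c "
from workcell import bot
print(bot.job_done())"
```

```text
the job is handed in; nothing more can be done
None
```

The job is handed in at about 46 s on the clock: isolator off, then hasp out, with the housing, four spacers and disc stacked in the nest within about 2 mm of centre by the camera; the judge returned no verdict.

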